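Set up a lens and a viewing screen on a laser line

TASK

Set up the beam line on the optical table: stand the square lens holder on the laser's side of the low stop bar, its lens square-on and centred on the laser's line, and bring its base gently up against the bar until it touches flush. Stand the white viewing screen exactly midway between the two short pillars, square across the same line. Leave everything else as it is.

Things in the scene. Friction and masses are not known exactly. Their poses are not given: they have to be found in the camera images.
- laser: Black finned laser head bolted down, about 185 long x 80 wide x 100 high mm. Origin on the table directly below the round aperture at its front face (+x end); its +x axis is the beam's direction, the laser's line is its local y = 0; aperture and beam 70 mm above the table. The head lies at x from -185 to 0 mm.
- bar: Low straight dark steel stop bar bolted to the table across the laser's line, 15 (x) x 100 (y) x 15 high mm. Origin at the centre of its underside, axes parallel to the laser's, so its face towards the laser is at x = -7.5 mm. Its middle may be up to 15 mm to one side of the laser's line; it lies 130 to 170 mm ahead of the aperture. Rigid; it may be pressed with at most 45 N.
- pillars: The pair of short upright dark steel pillars beyond the bar, bolted to the table, 20 mm diameter on 34 mm flanges 6 mm thick, 75 mm high, at y = -75 and +75 mm. Origin on the table midway between them, on the laser's line; axes parallel to the laser's.
- lens: Loose lens holder, about 0.35 kg: aluminium base 50 (x) x 60 (y) x 12 high mm, a thin post, and a square black frame 14 thick (x) x 56 wide (y), from 42 to 98 mm high, holding a round glass lens centred 70 mm above the origin. Origin: centre of the underside; x is the lens's axis. Same from both sides: either may face the laser. Grip the frame by its flat faces.
- screen: Loose white viewing screen, 0.28 kg: a plate 10 thick (x) x 70 wide (y), from 12 to 100 mm high, on a dark steel foot 40 (x) x 60 (y) x 12 high mm. Origin at the centre of the underside; x is the plate's normal. Same from both sides.
- iris: Bystander: small round iris on a post and round foot 40 mm in diameter, 72 mm high; leave alone. Origin under its centre.
- jar: Bystander: amber jar, 56 mm diameter, 70 mm high; leave alone. Origin under its centre.
- puck: Bystander: flat round aluminium sensor head, 64 mm diameter, 24 mm high; leave alone. Origin under its centre.
- post: Bystander: plain steel post standing upright, 25 mm diameter, 75 mm high; leave alone. Origin under its centre.
- driver: Bystander: screwdriver with black handle lying on the table, 160 mm long along its x; leave alone.
- magbase: Bystander, fixed: dark steel magnetic base 50 x 60 x 55 mm with a thin rod to 115 mm high. Origin under its centre.
- tray: Bystander, fixed: open grey parts tray 90 x 70 x 20 mm. Origin under its centre.

How it is judged:
By the outcome, as a careful person would: the job done as asked, in the order asked, and still so for the second after the job is handed in, with the robot touching nothing.
It also fails if it takes over 67 s, if anything falls off the work surface, if the arm or the gripper's body presses on something with over 40 N, if the wrist force passes 120 N, or if a joint passes its speed limit or range.

ROBOT

A 7-joint arm with a two-finger parallel gripper is mounted at the origin on the work surface. World frame = base frame: x ahead of the robot, y to its left, z up, the work surface at z = 0. Lengths are in m, angles in rad, forces in N, time in s.
With the tool pointing down it reaches from about 0.425 to 0.925 m from the base axis. Payload 6.8 kg.
Tool frame: the origin (TCP) lies at the very end of the fingers, on their centre line; the grasp point (between the pads) lies 19 mm behind it; z points along the fingers, y is the line along which they close (so a half turn about z gives the same grasp; the last joint's range is limited). The gripper opens to 85 mm and grips with 20 to 120 N. Pads are 22 mm wide; open, the fingers measure 114 mm over their backs; the gripper's body (76 mm by 85 mm) begins 54 mm behind the grasp point. The pads swing forward as they close: fully open they stand 13 mm farther back than shut.
Start: joints at [-1.426, 0.477, 0.022, 1.555, -0.011, 1.109, -0.083], TCP at [0.169, 0.654, 0.231] pointing down, gripper open.
Joint ranges: [-2.96, 2.96], [-0.34, 2.1], [-1.41, 1.46], [0.24, 2.44], [-1.37, 4.51], [0.17, 1.92], [-2.96, 2.96]. Speed limits (rad/s): [2.39, 2.39, 3.14, 3.14, 3.14, 3.14, 3.14].

INTERFACE

Orientations are given as a rotation vector (axis times angle).
In Python, from bench import r gives the robot as it stands. The module is installed in compiled form; this text tells all that it offers.
- The arm moves only by the tool servo_tool, never from a script. Its argument "commands" is a list of rows, each a list of 7 numbers: the turn, a rotation vector about the world's x, y, z in degrees, then the shift along the world's x, y, z in mm, then the closure, from 0 (fully open) to 1 (shut). A call has 1 to 5 rows; each row is the pose to reach, as a shift and turn from the pose commanded when the call began; what a row does not reach only later rows make up. A row lasts 1/12 s, in which the tool goes at most 41.7 mm and 7.16 degrees, less where a joint would pass 70% of its speed; a pose out of reach is approached as far as the arm can. A call with a gripper value outside its range is refused whole. The fingers move at their own pace and stop on an object; "force" is the grip in N (left out, the last holds). Time passes only in rows, so rows that repeat a pose let the fingers close. It gives the time, the measured TCP pose, the force, the opening and the grip force at its end, in the units of the state.
- r.get_obs(): the state, without advancing time (a new reading comes with each control period).
- r.grab_frame(name): name is "scene" or "top" or "wrist"; returns (picture, depth): 384x512x3 uint8, blue, green, red; 384x512 float32, m along the optical axis (not along the pixel's ray), 0 where there is no reading.
- r.camera_info(name): a dict with "vertical_fov" (degrees; the focal length in pixels is half the picture's height over the tangent of half this angle, whatever the lens; pixels are square), "cx", "cy" (the principal point, pixels), "cam_to_world" (4x4, takes a point from camera to world coordinates); the wrist camera has in their place "T_tool_cam" (4x4, takes a point from camera to tool coordinates, whose origin is the TCP and whose axes are the flange's). Camera axes: x right, y up, looking along -z (the intrinsics and any distortion apply to the point x, -y, -z); pixel columns grow to the right and rows downward; lengths in m; the calibration is good to about 2 mm. A picture is of the moment at which its call begins: read the wrist's pose just before it. camera_info takes no time and is no camera call.
- r.hand_in(): hands the job in; it is judged then, once.
The state is a dict: "clock": time; "joints": joint angles; "qvel": joint speeds; "tau": joint torques, N m; "tcp_pos": TCP position; "orientation": TCP orientation; "contact_force": force on the tool from outside, world axes, zero at the start; "moment": the same for the moment, N m; "grip_width": finger opening in m; "gripper_force": force on a finger pad.
Only numpy, scipy, OpenCV 4.12 (cv2) and the standard library are available. Lean on these libraries where they do the work, as an engineer would, in place of code of your own. Each camera call takes 0.05 s, during which the arm holds its last target. There are 200 camera calls.

## Working session

There is one attempt and no reset: what is moved stays moved. The work goes in short steps, Python scripts to look and compute and a tool call to move; the robot and the scene stay as the last step left them, time stands still between calls to the robot, and variables do not carry over. Pictures are saved under pics/ and viewed, at most 10 in all, crops included, and the job is handed in when it is done.

Besides the shell and the picture viewer there is one more tool, called after "Call:" as name(argument=value, ...) on one line, values as JSON. servo_tool: Moves the arm, as the interface text tells. Its arguments: {"type":"object","properties":{"commands":{"type":"array"},"force":{"type":"number"}},"required":["commands"]}

```bash
mkdir -p pics; cat > h.py <<'E'
import numpy as np, cv2
from scipy.spatial.transform import Rotation as R
from bench import r
def grab(n):
    o=r.get_obs(); im,d=r.grab_frame(n); np.savez(f'{n}.npz',im=im,d=d,p=o['tcp_pos'],o=o['orientation']); return im,d
E
python3 - <<'E'
from h import *
o=r.get_obs(); print({k:np.round(v,3) for k,v in o.items()})
for n in('scene','top','wrist'):
    im,d=grab(n); cv2.imwrite(f'pics/{n}0.png',im); print(n,r.camera_info(n), (d>0).mean())
a=[cv2.imread(f'pics/{n}0.png') for n in('top','scene')]
cv2.imwrite('pics/top0b.png',cv2.resize(a[0],(800,600),interpolation=cv2.INTER_CUBIC))
cv2.imwrite('pics/scene0b.png',cv2.resize(a[1],(800,600),interpolation=cv2.INTER_CUBIC))
E
```

```text
{'clock': np.float64(0.0), 'joints': array([-1.426,  0.478,  0.022,  1.556, -0.012,  1.109, -0.083]), 'qvel': array([-0.001, -0.001,  0.001, -0.001,  0.   ,  0.   , -0.   ]), 'tau': array([-1.0000e-03, -5.9645e+01,  1.6080e+00, -2.8119e+01,  1.2000e-02,
        9.0000e-03,  0.0000e+00]), 'tcp_pos': array([0.169, 0.653, 0.23 ]), 'orientation': array([-3.960e-01, -3.116e+00,  3.000e-03]), 'contact_force': array([ 0.461, -0.155, -0.127]), 'moment': array([-0.021,  0.022, -0.026]), 'gripper_force': np.float64(0.0), 'grip_width': np.float64(0.086)}
scene {'vertical_fov': 50.37098400582951, 'cx': 253.92187369298657, 'cy': 184.140198276496, 'cam_to_world': array([[-0.58954018, -0.66394844,  0.46001614,  1.07852722],
       [ 0.80771504, -0.48018642,  0.3420781 ,  0.3137796 ],
       [-0.00622872,  0.57323073,  0.81937032,  0.95127286],
       [ 0.        ,  0.        ,  0.        ,  1.        ]])} 0.9961140950520834
top {'vertical_fov': 57.91092319069888, 'cx': 262.9412792839612, 'cy': 192.08135180157254, 'cam_to_world': array([[-0.02497303,  0.98163241, -0.18914056,  0.36535264],
       [-0.99965667, -0.0230204 ,  0.01251388, -0.06729599],
       [ 0.00792993,  0.18938813,  0.98187028,  1.10649622],
       [ 0.        ,  0.        ,  0.        ,  1.        ]])} 0.9959004720052084
wrist {'vertical_fov': 65.30975018536702, 'cx': 252.79143248187526, 'cy': 194.2150324595211, 'T_tool_cam': array([[-3.09838907e-04,  9.55294527e-01,  2.95655662e-01,
         7.45496942e-02],
       [ 9.99999441e-01, -2.90639384e-06,  1.05736245e-03,
        -3.78891211e-05],
       [ 1.01095186e-03,  2.95655825e-01, -9.55293992e-01,
        -1.44617310e-01],
       [ 0.00000000e+00,  0.00000000e+00,  0.00000000e+00,
         1.00000000e+00]])} 0.9960072835286459
```

View pics/top0b.png

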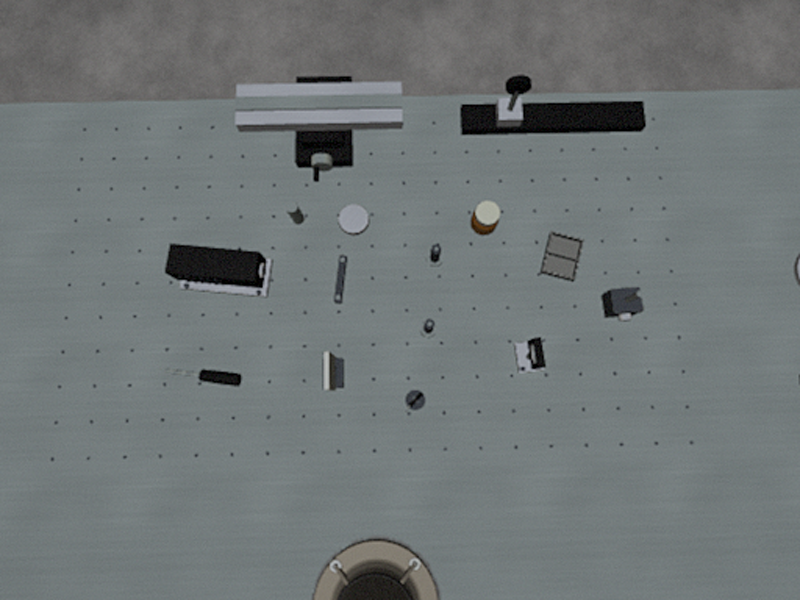

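View pics/scene0b.png

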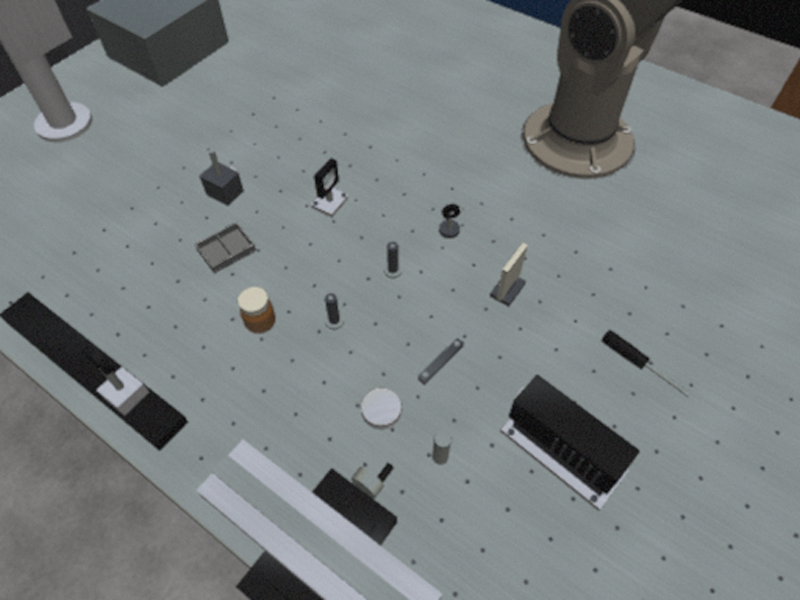

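The top view shows the laser at (215,267) with its front at (268,270). The bar is at (341,279), the pillars at (436,253) and (429,326), the lens at (530,355), the screen at (330,370) and the iris at (415,400). Next I'll get coarse world positions from depth.

```bash
cat >> h.py <<'E'
def cloud(n,u=None,v=None,z=None):
    f=np.load(f'{n}.npz'); ci=r.camera_info(n); F=192/np.tan(np.radians(ci['vertical_fov']/2))
    if 'T_tool_cam' in ci:
        T=np.eye(4);T[:3,:3]=R.from_rotvec(f['o']).as_matrix();T[:3,3]=f['p'];T=T@ci['T_tool_cam']
    else: T=ci['cam_to_world']
    if u is None: v,u=np.mgrid[:384,:512]; d=f['d']
    else: d=1.
    P=np.stack([(u-ci['cx'])/F*d,-(v-ci['cy'])/F*d,-d*np.ones_like(u,float)],-1)
    W=P@T[:3,:3].T
    if z is not None: W=W*((z-T[2,3])/W[...,2:3])   # ray onto plane z
    return W+T[:3,3]
E
python3 - <<'E'
from h import *
for n in('top','scene'):
    W=cloud(n); s=512/800
    t=np.abs(W[...,2])<.02
    print(n,'table z pct',np.percentile(W[...,2][t],[10,50,90]))
    m=((W[...,2]>.008)&(W[...,0]>.3)&(W[...,0]<.9)&(abs(W[...,1])<.55)).astype(np.uint8)
    k,l,st,c=cv2.connectedComponentsWithStats(m)
    for i in range(1,k):
        if st[i,4]<25: continue
        q=W[l==i]; top=q[q[:,2]>q[:,2].max()-.012]
        print(np.round(c[i]),st[i,4],'zmax',q[:,2].max().round(3),'top',np.round(np.median(top,0),3),'rng',np.round(q.min(0)[:2],3),np.round(q.max(0)[:2],3))
E
```

```text
top table z pct [-0.00339899 -0.00068345  0.00216592]
[206. 103.] 395 zmax 0.07 top [0.867 0.099 0.063] rng [0.827 0.041] [0.9   0.161]
[188. 136.] 107 zmax 0.078 top [0.759 0.155 0.074] rng [0.747 0.144] [0.771 0.168]
[310. 139.] 313 zmax 1.106 top [ 0.365 -0.067  1.106] rng [ 0.365 -0.264] [ 0.766 -0.067]
[226. 140.] 296 zmax 1.106 top [ 0.365 -0.067  1.106] rng [ 0.365 -0.067] [0.784 0.069]
[359. 164.] 196 zmax 0.023 top [ 0.663 -0.397  0.018] rng [ 0.611 -0.441] [ 0.715 -0.351]
[139. 172.] 1741 zmax 1.106 top [ 0.365 -0.067  1.106] rng [ 0.365 -0.067] [0.681 0.395]
[278. 162.] 68 zmax 0.078 top [ 0.665 -0.13   0.074] rng [ 0.656 -0.14 ] [ 0.674 -0.116]
[217. 179.] 145 zmax 1.106 top [ 0.365 -0.067  1.106] rng [ 0.365 -0.067] [0.673 0.079]
[398. 194.] 450 zmax 1.106 top [ 0.365 -0.067  1.106] rng [ 0.365 -0.538] [ 0.584 -0.067]
[274. 209.] 52 zmax 0.077 top [ 0.518 -0.113  0.074] rng [ 0.507 -0.125] [ 0.527 -0.103]
[339. 228.] 335 zmax 1.106 top [ 0.365 -0.067  1.106] rng [ 0.365 -0.342] [ 0.484 -0.067]
[212. 238.] 278 zmax 0.103 top [0.431 0.081 0.099] rng [0.396 0.063] [0.466 0.
[... 756 characters left out ...]
0.397 0.061] [0.471 0.101]
[163. 198.] 521 zmax 0.074 top [ 0.745 -0.235  0.07 ] rng [ 0.719 -0.262] [ 0.773 -0.208]
[212. 197.] 141 zmax 0.079 top [ 0.669 -0.13   0.074] rng [ 0.66  -0.141] [ 0.68  -0.117]
[405. 228.] 384 zmax 0.028 top [0.436 0.308 0.023] rng [0.418 0.264] [0.452 0.423]
[281. 231.] 226 zmax 0.019 top [0.63  0.067 0.015] rng [0.578 0.054] [0.678 0.079]
[364. 282.] 3706 zmax 0.106 top [0.647 0.305 0.1  ] rng [0.606 0.208] [0.696 0.396]
[243. 261.] 521 zmax 0.03 top [0.757 0.039 0.023] rng [0.725 0.006] [0.788 0.069]
[282. 286.] 200 zmax 0.081 top [0.764 0.157 0.075] rng [0.752 0.144] [0.776 0.169]
[233. 315.] 810 zmax 0.071 top [0.871 0.102 0.065] rng [0.83 0.04] [0.9  0.16]
```

```bash
cat > st.py <<'E'
from h import *
o=r.get_obs(); M=R.from_rotvec(o['orientation']).as_matrix()
print('t',o['clock'].round(2),'p',np.round(o['tcp_pos']*1000,1),'y',np.round(np.degrees(np.arctan2(M[1,1],M[0,1])),2),'z',np.round(M[:,2],4),'w',round(o['grip_width']*1000,1),'gf',o['gripper_force'].round(1),'F',np.round(o['contact_force'],1),'q',np.round(o['joints'],2))
E
python3 st.py
```

```text
Traceback (most recent call last):
  File "st.py", line 3, in <module>
    print('t',o['clock'].round(2),'p',np.round(o['tcp_pos']*1000,1),'y',np.round(np.degrees(np.arctan2(M[1,1],M[0,1])),2),'z',np.round(M[:,2],4),'w',round(o['grip_width']*1000,1),'gf',o['gripper_force'].round(1),'F',np.round(o['contact_force'],1),'q',np.round(o['joints'],2))
              ^^^^^^^^^^^^^^^^
AttributeError: 'float' object has no attribute 'round'
```

```bash
sed -i "s/o\['clock'\].round(2)/np.round(o['clock'],2)/; s/o\['gripper_force'\].round(1)/np.round(o['gripper_force'],1)/" st.py
python3 st.py
```

```text
t 0.15 p [168.7 653.1 230.5] y 75.52 z [-3.0e-04 -1.4e-03 -1.0e+00] w 85.2 gf 0.0 F [1.3 0.2 0.2] q [-1.43  0.48  0.02  1.56 -0.01  1.11 -0.08]
```

Call:
servo_tool(commands=[[0,0,1.5,22,-34,0,0],[0,0,3,44,-68,0,0],[0,0,4.5,66,-102,0,0],[0,0,6,88,-136,0,0],[0,0,7.5,110,-170,0,0]])

```text
clock: 0.57
tcp_pos: [0.2795, 0.4816, 0.231]
orientation: [-0.189, -3.136, 0.001]
contact_force: [0.9, 0.1, 0.1]
grip_width: 0.0855
gripper_force: 0.0
```

Call:
servo_tool(commands=[[0,0,0,22,-34,0,0],[0,0,0,44,-68,0,0],[0,0,0,66,-102,0,0],[0,0,0,88,-136,0,0],[0,0,0,110,-170,0,0]])

```text
clock: 0.98
tcp_pos: [0.3894, 0.3116, 0.2313]
orientation: [-0.191, -3.136, -0.0]
contact_force: [0.6, 1.1, -0.1]
grip_width: 0.0855
gripper_force: 0.0
```

Call:
servo_tool(commands=[[0,0,0,22,-34,0,0],[0,0,0,44,-68,0,0],[0,0,0,66,-102,0,0],[0,0,0,88,-136,0,0],[0,0,0,110,-170,0,0]])

```text
clock: 1.4
tcp_pos: [0.4994, 0.1417, 0.2314]
orientation: [0.191, 3.136, 0.0]
contact_force: [0.2, 0.8, 0.1]
grip_width: 0.0854
gripper_force: 0.0
```

Call:
servo_tool(commands=[[0,0,0,20,-30,0,0],[0,0,0,40,-40,0,0],[0,0,0,40,-40,0,0]])

```text
clock: 1.65
tcp_pos: [0.542, 0.099, 0.2315]
orientation: [0.202, 3.133, -0.002]
contact_force: [1.5, -0.2, -1.1]
grip_width: 0.0851
gripper_force: 0.0
```

```bash
python3 st.py; python3 - <<'E'
from h import *
im,d=grab('wrist'); cv2.imwrite('pics/w1.png',cv2.resize(im,(800,600),interpolation=cv2.INTER_CUBIC))
E
cp wrist.npz v1.npz
```

```text
t 1.65 p [542.   99.  231.5] y 82.61 z [ 0.0025 -0.0017 -1.    ] w 85.1 gf 0.0 F [ 1.5 -0.2 -1.1] q [-0.55  0.28  0.31  1.87 -0.1   1.01  1.24]
```

View pics/w1.png

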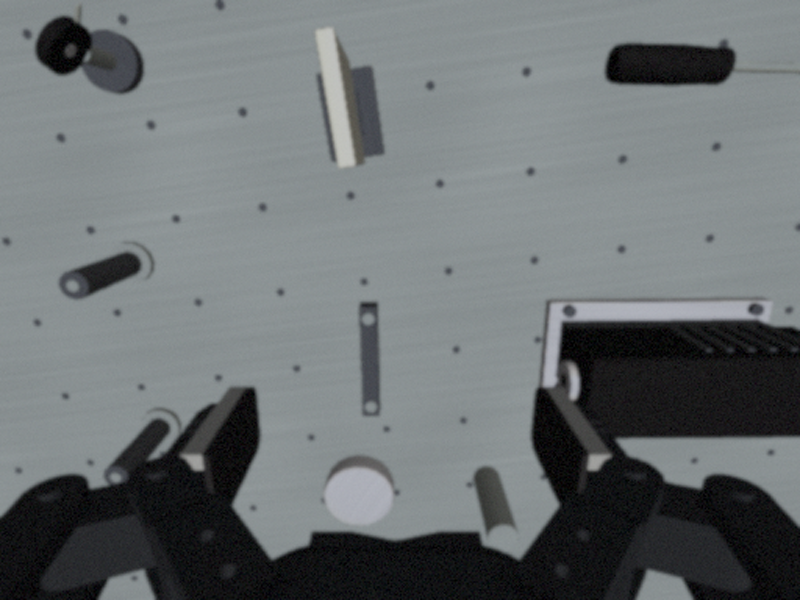

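The wrist view shows the bar from (368,303) to (370,415), the pillar tops at (75,285) and (118,472), the laser's front at (555,380) and the screen's top edge from (325,30) to (348,165). I'll take a second view nearer the pillars and lens.

Call:
servo_tool(commands=[[0,0,0,-5,-40,0,0],[0,0,0,-10,-80,0,0],[0,0,0,-15,-120,0,0],[0,0,0,-20,-160,0,0],[0,0,0,-25,-200,0,0]])

```text
clock: 2.12
tcp_pos: [0.5128, -0.0965, 0.2312]
orientation: [-0.187, -3.136, -0.001]
contact_force: [1.5, 0.2, 0.7]
grip_width: 0.0852
gripper_force: 0.0
```

Call:
servo_tool(commands=[[0,0,0,-5,-40,0,0],[0,0,0,-10,-60,0,0],[0,0,0,-10,-60,0,0],[0,0,0,-10,-60,0,0]])

```text
clock: 2.45
tcp_pos: [0.5032, -0.1563, 0.2312]
orientation: [-0.194, -3.135, -0.001]
contact_force: [-0.2, 0.5, -0.1]
grip_width: 0.0853
gripper_force: 0.0
```

```bash
python3 st.py; python3 - <<'E'
from h import *
im,d=grab('wrist'); cv2.imwrite('pics/w2.png',cv2.resize(im,(800,600),interpolation=cv2.INTER_CUBIC))
E
cp wrist.npz v2.npz
```

```text
t 2.45 p [ 503.2 -156.3  231.2] y 82.93 z [-5.e-04  7.e-04 -1.e+00] w 85.3 gf 0.0 F [-0.2  0.5 -0.1] q [-0.19  0.24  0.45  1.93 -0.13  0.99  1.76]
```

View pics/w2.png

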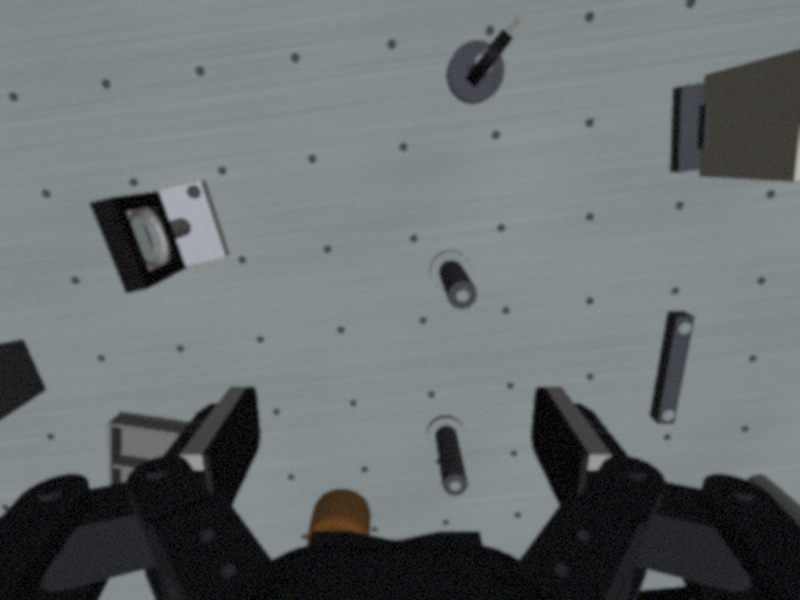

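The second view shows the lens frame's near corners at (95,205) and (127,290), with its base to the right ending at (225,255). The pillar tops are at (461,296) and (455,486), and the bar runs from (680,315) to (663,420). I'll check the wrist calibration against the table holes, then measure edges.

```bash
sed -i "s/def cloud(n,u=None,v=None,z=None):/def cloud(n,u=None,v=None,z=None,file=None):/; s/np.load(f'{n}.npz')/np.load(file or f'{n}.npz')/" h.py
cat > holes.py <<'E'
from h import *
p=cv2.SimpleBlobDetector_Params();p.filterByArea=True;p.minArea=8;p.maxArea=60;p.filterByConvexity=False;p.filterByInertia=True;p.minInertiaRatio=.4;p.minThreshold=30;p.maxThreshold=140;p.thresholdStep=4;p.minDistBetweenBlobs=8
D=cv2.SimpleBlobDetector_create(p)
def holes(fn,n='wrist'):
    k=np.array([q.pt for q in D.detect(np.load(fn)['im'])])
    return k,cloud(n,k[:,0],k[:,1],0.,fn)[:,:2]
def fit(H,th0=None,pitch=.05):
    best=None
    for th in np.radians(np.arange(-45,45,.1)) if th0 is None else [th0]:
        c=np.exp(2j*np.pi/pitch*(H@np.array([[np.cos(th),-np.sin(th)],[np.sin(th),np.cos(th)]])))
        s=np.abs(c.mean(0)).sum()
        if best is None or s>best[0]: best=(s,th,np.angle(c.mean(0))*pitch/2/np.pi)
    return best
if __name__=='__main__':
    for fn,n in(('v1.npz','wrist'),('v2.npz','wrist'),('top.npz','top'),('scene.npz','scene')):
        k,H=holes(fn,n); s,th,ph=fit(H); th=th
        Q=np.array([[np.cos(th),-np.sin(th)],[np.sin(th),np.cos(th)]]); e=(H@Q-ph+.025)%.05-.025; g=H@Q-ph-e
        ok=np.hypot(*e.T)<.008
        # affine fit true grid -> measured
        A=np.c_[g[ok],np.ones(ok.sum())]; X,*_=np.linalg.lstsq(A,H[ok],rcond=None); res=H[ok]-A@X
        L=Q@X[:2]; U,S,Vt=np.linalg.svd(X[:2]); 
        print(fn,len(H),ok.sum(),'th',np.degrees(th).round(2),'ph',(ph*1000).round(1),'score',round(s,2),'scales',S.round(4),'rms',(res.std(0)*1000).round(2))
        print(np.round(np.c_[k[ok],e[ok]*1000],1)[::3].tolist())
E
python3 holes.py
```

```text
v1.npz 45 43 th 44.9 ph [-3.6  2.5] score 1.88 scales [0.9964 0.9951] rms [0.13 0.31]
[[38.5, 87.8, 1.1, 0.0], [274.9, 54.3, -0.0, -0.5], [397.3, 159.1, -1.0, -0.1], [57.6, 146.8, 0.9, 0.3], [398.1, 101.6, -0.8, -0.6], [504.5, 197.8, -2.2, -0.1], [112.3, 139.7, 0.8, 0.1], [343.9, 217.0, -0.8, 0.5], [126.5, 193.0, 0.4, 0.6], [443.9, 294.3, -2.0, 0.8], [41.4, 253.0, 1.0, 1.0], [11.4, 300.6, 0.9, 1.3], [139.4, 241.4, 0.4, 0.7], [57.4, 295.6, 0.8, 1.0], [205.9, 319.9, -1.6, -0.3]]
v2.npz 47 45 th 44.9 ph [-1.7  4. ] score 1.9 scales [0.9957 0.9954] rms [0.13 0.13]
[[313.1, 19.1, 0.3, -1.0], [376.9, 78.0, -0.2, -0.9], [127.6, 45.0, 1.3, -0.6], [486.8, 179.1, -1.3, -0.5], [377.1, 138.3, -0.2, -0.7], [85.0, 116.1, 1.2, -0.2], [257.7, 93.6, 0.5, -0.6], [154.6, 165.8, 0.9, -0.2], [275.6, 252.0, 0.1, 0.2], [166.1, 216.7, 0.7, 0.4], [323.3, 198.2, -0.4, 0.1], [185.9, 304.9, 0.6, 0.8], [32.0, 279.0, 1.3, 0.8], [326.0, 246.3, -0.3, 0.1], [330.9, 329.1, -0.6, 0.8]]
top.npz 198 166 th -45.0 ph [-4.2 -5.2] score 1.58 scales [0.99   0.9897] rms [1.37 1.2 ]
[[172.6, 178.9, -0.9, 0.4], [170.7, 289.7, 3
[... 2131 characters left out ...]
-1.1, -0.9], [224.0, 225.0, -1.1, -0.9], [260.6, 221.1, 1.0, 2.7], [332.5, 210.0, 2.2, -0.5], [402.5, 200.3, 3.6, -0.6], [436.7, 195.7, 4.4, 0.1], [42.5, 188.6, -6.1, 1.1], [357.1, 176.3, 2.7, 0.6], [81.2, 157.3, -5.0, 2.0], [131.9, 138.5, -4.1, 0.7], [426.5, 213.1, 4.5, -1.0], [94.2, 196.6, -3.1, 1.9], [78.3, 184.2, -5.5, 1.4], [183.9, 171.5, -5.7, 4.0], [198.2, 155.9, -1.5, 2.6], [180.8, 145.1, -2.2, 1.6], [244.9, 137.4, 0.3, 2.1], [307.2, 130.3, 3.6, 4.2], [179.2, 121.8, -2.1, 3.2], [161.7, 72.7, -3.1, 5.7], [130.7, 191.3, -3.8, 0.1], [276.6, 133.2, 0.4, 0.7], [271.0, 111.2, 0.7, 3.6], [207.5, 97.0, -1.6, 4.5], [174.9, 62.2, -1.7, 6.1], [177.8, 100.2, -2.7, 3.7], [189.8, 69.8, -2.2, 6.3]]
```

```bash
cat > fit.py <<'E'
from h import *
from holes import holes
from scipy.optimize import least_squares
from scipy.ndimage import map_coordinates
P=.07
def K(n):
    c=r.camera_info(n);F=192/np.tan(np.radians(c['vertical_fov']/2)); return np.array([[F,0,c['cx']],[0,F,c['cy']],[0,0,1]])
G0=np.array([.0,.0])  # grid phase in world (set below)
def grid_phase(H):
    c=np.exp(2j*np.pi/P*H).mean(0); return np.angle(c)*P/2/np.pi,abs(c)
def pose(fn,n,ph):
    """camera pose (world->cv cam) from the hole grid"""
    k,H=holes(fn,n); D0=np.zeros(5) 
    for tol in(.015,.006):
        g=np.round((H-ph)/P)*P+ph; ok=np.hypot(*(H-g).T)<tol
        ok_,rv,tv,inl=cv2.solvePnPRansac(np.c_[g[ok],np.zeros(ok.sum())],k[ok],K(n),None,reprojectionError=1.5,iterationsCount=500)
        i=inl[:,0]; rv,tv=cv2.solvePnPRefineLM(np.c_[g[ok],np.zeros(ok.sum())][i],k[ok][i],K(n),None,rv,tv)
        Rm=cv2.Rodrigues(rv)[0]; C=(-Rm.T@tv)[:,0]; d=np.c_[k,np.ones(len(k))]@np.linalg.inv(K(n)).T@Rm; H=(C-d*(C[2]/d[:,2:]))[:,:2]
    e=cv2.projectPoints(np.c_[g[ok],np.zeros(ok.sum())][i],rv,tv,K(n),None)[0][:,0]-k[ok][i]
    return rv,tv,len(i),np.sqrt((e**2).mean()),C
def rect(x0,x1,y0,y1,z): c=[(x0,y0,z),(x1,y0,z),(x1,y1,z),(x0,y1,z)]; return [(c[i],c[(i+1)%4]) for i in range(4)]
def circ(r0,z,n=24): a=np.linspace(0,2*np.pi,n+1); p=np.c_[r0*np.cos(a),r0*np.sin(a),a*0+z]; return list(zip(p[:-1],p[1:]))
def place(X,q):
    c,s=np.cos(q[2]),np.sin(q[2]); return np.c_[q[0]+c*X[:,0]-s*X[:,1],q[1]+s*X[:,0]+c*X[:,1],X[:,2]]
def samples(segs,step=.003):
    A=[];B=[]
    for a,b in segs:
        a,b=np.array(a,float),np.array(b,float); m=max(1,int(np.linalg.norm(b-a)/step)); t=((np.arange(m)+.5)/m)[:,None]
        A.append(a+t*(b-a)); B.append(np.repeat((b-a)[None],m,0)/np.linalg.norm(b-a)*.002)
    return np.vstack(A),np.vstack(B)
def edgefit(views,segs,q0,free=(1,1,1),win=(6,3,2,2,2),thr=6):
    """views: list of (image, rv,tv,K). fit x,y,yaw to image edges"""
    A,B=samples(segs); q=np.array(q0,float); fr=np.flatnonzero(free)
    for w in win:
        obs=[]
        for im,rv,tv,k in views:
            g=cv2.GaussianBlur(im,(0,0),.8).astype(float)
            p=cv2.projectPoints(place(A,q),rv,tv,k,None)[0][:,0]; p2=cv2.projectPoints(place(A+B,q),rv,tv,k,None)[0][:,0]
            t=p2-p; n=np.c_[-t[:,1],t[:,0]]/np.linalg.norm(t,axis=1)[:,None]
            s=np.arange(-w,w+.01,.25); L=p[:,None]+s[:,None]*n[:,None]
            pr=np.stack([map_coordinates(g[...,c],[L[...,1],L[...,0]],order=1,mode='nearest') for c in range(3)],-1)
            d=np.abs(np.gradient(pr,.25,axis=1)).sum(-1); j=d[:,1:-1].argmax(1)+1; ok=(d[np.arange(len(j)),j]>thr)&(j>1)&(j<len(s)-2)
            obs.append((rv,tv,k,ok,(p+s[j][:,None]*n)[ok],n[ok]))
        def f(v):
            qq=q.copy(); qq[fr]=v
            return np.concatenate([((cv2.projectPoints(place(A[ok],qq),rv,tv,k,None)[0][:,0]-o)*n).sum(1) for rv,tv,k,ok,o,n in obs])
        so=least_squares(f,q[fr],loss='soft_l1',f_scale=.3,x_scale=.01); q[fr]=so.x
    return q,np.median(np.abs(so.fun)),len(so.fun)
BAR=rect(-.0075,.0075,-.05,.05,.015)
PIL=circ(.01,.075)
SCR=rect(-.005,.005,-.035,.035,.1)+rect(-.02,.02,-.03,.03,.012)
LENS=rect(-.007,.007,-.028,.028,.098)+rect(-.025,.025,-.03,.03,.012)
LAS=rect(-.185,0,-.04,.04,.1)
def draw(im,v,segs,q,sc=1):
    for a,b in segs:
        p=cv2.projectPoints(place(np.array([a,b],float),q),v[1],v[2],v[3],None)[0][:,0]
        p=((p+.5)*sc-.5)*16
        cv2.line(im,*[tuple(int(x) for x in z.round()) for z in p],(0,255,255),1,cv2.LINE_AA,4)
E
cat > m1.py <<'E'
from fit import *
files=[('v1.npz','wrist'),('v2.npz','wrist'),('top.npz','top'),('scene.npz','scene')]
for fn,n in files: print(fn,[np.round(x,4) for x in grid_phase(holes(fn,n)[1])])
ph=np.mean([grid_phase(holes(fn,n)[1])[0] for fn,n in files[:2]],0); np.save('ph.npy',ph)
V=[]
for fn,n in files:
    rv,tv,ni,e,C=pose(fn,n,ph); V.append((np.load(fn)['im'],rv,tv,K(n)))
    ci=r.camera_info(n)
    if n=='wrist':
        f=np.load(fn);T=np.eye(4);T[:3,:3]=R.from_rotvec(f['o']).as_matrix();T[:3,3]=f['p'];T=T@ci['T_tool_cam']
    else: T=ci['cam_to_world']
    dR=R.from_matrix(T[:3,:3]@np.diag([1,-1,-1])@cv2.Rodrigues(rv)[0]).as_rotvec(degrees=True)
    print(fn,ni,'px rms',e.round(2),'cam nominal-pnp mm',((T[:3,3]-C)*1000).round(1),'deg',dR.round(2))
a=np.arctan2(-.993,-.118)
def go(name,vs,segs,q0,free=(1,1,1)):
    out=[]
    for s in [[v] for v in vs]+([vs] if len(vs)>1 else []):
        q,m,N=edgefit([V[i] for i in s],segs,q0,free); out.append(q)
        print(name,s,(q[:2]*1000).round(2),np.degrees(q[2]).round(2),'med',m.round(2),N)
    return out[-1]
Q={}
Q['bar']=go('bar',[0,1,3],BAR,(.63,.067,a))
Q['p1']=go('p1',[0,1],PIL,(.520,-.112,0),(1,1,0))
Q['p2']=go('p2',[1],PIL,(.667,-.130,0),(1,1,0))
Q['scr']=go('scr',[0],SCR,(.434,.082,a))
Q['lens']=go('lens',[1],LENS,(.459,-.313,a+.25))
Q['las']=go('las',[2,3],LAS,(.643,.208,a))
d=(Q['p2']-Q['p1'])[:2]; print('pillar mid',(Q['p1']+Q['p2'])[:2]*500,'dist',np.hypot(*d)*1000,'beam deg',np.degrees(np.arctan2(-d[0],d[1])))
np.save('Q.npy',Q)
c=[]
for i,ks in((0,('bar','p1','scr')),(1,('p1','p2','lens','bar'))):
    im=cv2.resize(V[i][0],None,fx=3,fy=3,interpolation=cv2.INTER_CUBIC)
    for k in ks: draw(im,V[i],{'b':BAR,'p':PIL,'s':SCR,'l':LENS}[k[0]],Q[k],3)
    c.append(im)
def cr(i,x,y,w,h): return c[i][y*3:y*3+h*3,x*3:x*3+w*3]
out=np.zeros((600,800,3),np.uint8)
for t,(x,y) in((cr(1,50,105,105,90),(0,0)),(cr(0,190,10,70,100),(320,0)),(cr(1,265,150,60,55),(540,0)),(cr(1,265,255,60,70),(540,170)),(cr(0,215,180,40,95),(0,300)),(cr(1,400,190,60,90),(130,310)),(cr(0,30,150,80,50),(320,330))):
    out[y:y+t.shape[0],x:x+t.shape[1]]=t[:600-y,:800-x]
cv2.imwrite('pics/c1.png',out)
E
python3 m1.py
```

```text
v1.npz [array([ 0.001 , -0.0012]), array([0.9644, 0.9156])]
v2.npz [array([ 0.0014, -0.0008]), array([0.9634, 0.9501])]
top.npz [array([-0.0005, -0.0008]), array([0.8865, 0.8574])]
scene.npz [array([-0.0018,  0.0004]), array([0.9041, 0.9111])]
v1.npz 6 px rms 0.04 cam nominal-pnp mm [-63.    0.8  -8. ] deg [-0.07 -9.44 -0.03]
v2.npz 5 px rms 0.59 cam nominal-pnp mm [-146.6   18.7  -31.7] deg [-2.730e+00 -2.128e+01 -1.000e-02]
top.npz 102 px rms 0.29 cam nominal-pnp mm [-4.4  1.2 -0.3] deg [-0.04 -0.13 -0.02]
scene.npz 10 px rms 0.11 cam nominal-pnp mm [-5.3  8.5 -0.1] deg [-0.26 -0.09  0.25]
bar [0] [627.01  66.46] -96.2 med 0.24 69
bar [1] [630.87  65.27] -94.56 med 0.91 30
bar [3] [633.01  66.51] -96.09 med 0.57 72
bar [0, 1, 3] [631.04  66.08] -95.94 med 0.51 165
p1 [0] [ 520.06 -120.53] 0.0 med 0.29 7
p1 [1] [ 518.78 -111.63] 0.0 med 0.7 8
p1 [0, 1] [ 520.76 -114.67] 0.0 med 0.52 10
p2 [1] [ 664.47 -137.31] 0.0 med 0.69 15
scr [0] [434.61  78.43] -91.41 med 0.76 63
lens [1] [ 460.4 -318.9] -76.76 med 0.33 58
las [2] [632.94 198.85] -96.83 med 0.27 104
las [3] [646.09 199.52] -97.28 med 0.26 106
las [2, 3] [645.46 199.15] -97.29 med 0.26 186
pillar mid [ 592.61719545 -125.98792935] dist 145.48018527120567 beam deg -98.95489214419246
```

```bash
python3 - <<'E'
s=open('fit.py').read()
a=s.index('    """camera pose'); b=s.index('    return rv,tv,len(i)')
s=s[:a]+'''    """camera pose (world->cv cam) from the hole grid, started at the nominal pose"""
    k,H=holes(fn,n); ci=r.camera_info(n)
    if n=='wrist':
        f=np.load(fn);T=np.eye(4);T[:3,:3]=R.from_rotvec(f['o']).as_matrix();T[:3,3]=f['p'];T=T@ci['T_tool_cam']
    else: T=ci['cam_to_world']
    Rm=(T[:3,:3]@np.diag([1,-1,-1])).T; rv=cv2.Rodrigues(Rm)[0]; tv=-Rm@T[:3,3:]
    g=np.c_[np.round((H-ph)/P)*P+ph,np.zeros(len(H))]; q=np.r_[rv[:,0],tv[:,0]]
    fun=lambda q:(cv2.projectPoints(g,q[:3],q[3:],K(n),None)[0][:,0]-k).ravel()
    q=least_squares(fun,q,loss='cauchy',f_scale=.5,x_scale=.01).x; rv,tv=q[:3],q[3:]; Rm=cv2.Rodrigues(rv)[0]; C=-Rm.T@tv
    e=np.hypot(*fun(q).reshape(-1,2).T); i=e[e<1.5]; e=np.sqrt((i**2).mean())
'''+s[b:]
open('fit.py','w').write(s)
E
python3 m1.py
```

```text
v1.npz [array([ 0.001 , -0.0012]), array([0.9644, 0.9156])]
v2.npz [array([ 0.0014, -0.0008]), array([0.9634, 0.9501])]
top.npz [array([-0.0005, -0.0008]), array([0.8865, 0.8574])]
scene.npz [array([-0.0018,  0.0004]), array([0.9041, 0.9111])]
v1.npz 43 px rms 0.23 cam nominal-pnp mm [-0.4  0.8  2.1] deg [-0.07  0.   -0.01]
v2.npz 45 px rms 0.12 cam nominal-pnp mm [-0.4  0.6  2.1] deg [-0.05 -0.   -0.01]
top.npz 167 px rms 0.47 cam nominal-pnp mm [-0.8  0.3 -0.3] deg [ 0.    0.06 -0.02]
scene.npz 141 px rms 0.38 cam nominal-pnp mm [-2.3  0.7  0.7] deg [ 0.02 -0.   -0.06]
bar [0] [625.18  65.6 ] -96.82 med 0.24 74
bar [1] [627.09  64.2 ] -97.1 med 0.3 70
bar [3] [631.44  67.46] -95.46 med 0.75 72
bar [0, 1, 3] [627.02  64.95] -96.86 med 0.49 199
p1 [0] [ 520.52 -113.49] 0.0 med 0.47 22
p1 [1] [ 519.95 -114.7 ] 0.0 med 0.36 22
p1 [0, 1] [ 520.26 -114.  ] 0.0 med 0.5 44
p2 [1] [ 668.51 -132.23] 0.0 med 0.39 23
scr [0] [434.64  79.53] -89.25 med 0.24 109
lens [1] [ 458.7  -316.63] -84.63 med 0.34 101
las [2] [632.85 199.34] -96.79 med 0.29 102
las [3] [645.48 200.52] -97.02 med 0.24 105
las [2, 3] [644.95 200.29] -97.16 med 0.25 189
pillar mid [ 594.38491832 -123.11575972] dist 149.36994943444387 beam deg -97.00934302142528
```

View pics/c1.png

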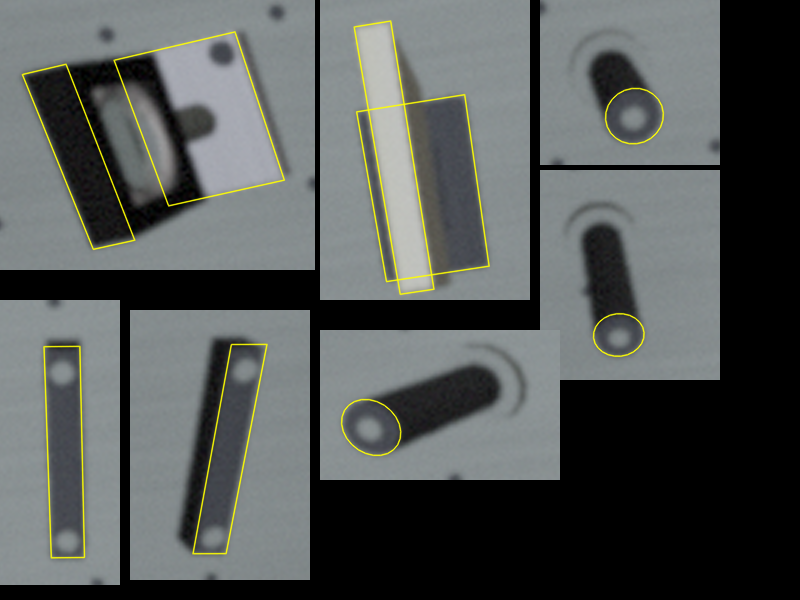

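The overlays sit well on the bar, pillars, screen and lens edges. The beam's heading is about -97.0° and the pillar mid is near (594.3,-123.3). Next I'll move above the lens.

Call:
servo_tool(commands=[[0,0,2.5,-9,-32,-16,0],[0,0,5,-18,-64,-32,0],[0,0,7.5,-27,-96,-48,0],[0,0,10,-36,-128,-64,0],[0,0,12.5,-45,-160,-80,0]])

```text
clock: 2.92
tcp_pos: [0.4599, -0.3148, 0.1503]
orientation: [-0.162, 3.137, 0.002]
contact_force: [1.2, -0.2, 0.7]
grip_width: 0.0853
gripper_force: 0.0
```

Call:
servo_tool(commands=[[0,0,0,0,0,0,0],[0,0,0,0,0,0,0]])

```text
clock: 3.08
tcp_pos: [0.4582, -0.316, 0.1502]
orientation: [0.149, -3.136, -0.002]
contact_force: [0.9, 0.0, 0.7]
grip_width: 0.0856
gripper_force: 0.0
```

```bash
cat > look.py <<'E'
import sys
from fit import *
ph=np.load('ph.npy')
def view(fn,n='wrist'):
    if n=='wrist': grab('wrist'); import shutil; shutil.copy('wrist.npz',fn)
    rv,tv,ni,e,C=pose(fn,n,ph)
    f=np.load(fn);T=np.eye(4);T[:3,:3]=R.from_rotvec(f['o']).as_matrix();T[:3,3]=f['p'];T=T@r.camera_info(n)['T_tool_cam']
    dR=R.from_matrix(T[:3,:3]@np.diag([1,-1,-1])@cv2.Rodrigues(rv)[0]).as_rotvec(degrees=True)
    print(fn,ni,'rms',e.round(2),'nominal-pnp',((T[:3,3]-C)*1000).round(1),dR.round(2))
    return np.load(fn)['im'],rv,tv,K(n)
def tri(v1,v2,p1,p2):
    Ms=[v[3]@np.c_[cv2.Rodrigues(v[1])[0],v[2].reshape(3,1)] for v in(v1,v2)]
    X=cv2.triangulatePoints(*Ms,np.array(p1,float).reshape(2,1),np.array(p2,float).reshape(2,1)); return (X[:3]/X[3])[:,0]
def crop(v,things,x,y,w,h,sc,fn):
    im=cv2.resize(v[0],None,fx=sc,fy=sc,interpolation=cv2.INTER_CUBIC)
    for s,q in things: draw(im,v,s,q,sc)
    cv2.imwrite(fn,im[y*sc:(y+h)*sc,x*sc:(x+w)*sc])
E
python3 st.py; python3 - <<'E'
from look import *
v=view('v3.npz'); Q=np.load('Q.npy',allow_pickle=True).item()
q,m,N=edgefit([v],LENS,Q['lens']); print(q[:2]*1000,np.degrees(q[2]),m,N)
crop(v,[(LENS,q)],0,0,512,384,1,'pics/v3.png')
E
```

```text
t 3.08 p [ 458.2 -316.   150.2] y 95.44 z [-0.0022  0.0012 -1.    ] w 85.6 gf 0.0 F [0.9 0.  0.7] q [ 0.15  0.4   0.43  1.94 -0.22  0.85  2.36]
v3.npz 27 rms 0.1 nominal-pnp [-0.4  0.6  2.1] [-0.05 -0.01 -0.02]
[ 458.45337523 -317.0965818 ] -84.76927030688226 0.5102479231532923 105
```

View pics/v3.png

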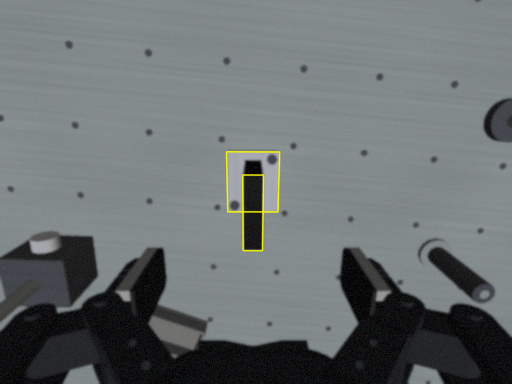

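The fitted lens outline matches the image: frame top at (253,213), centred between the fingertips at (150,255) and (355,255). Descend and grip.

Call:
servo_tool(commands=[[0,0,-0.2,0,-1,-35,0],[0,0,-0.2,0,-1,-65,0],[0,0,-0.2,0,-1,-86,0],[0,0,-0.2,0,-1,-86,0.5]], force=40)

```text
clock: 3.47
tcp_pos: [0.4585, -0.3126, 0.062]
orientation: [0.153, -3.133, -0.007]
contact_force: [0.1, -0.1, 0.6]
grip_width: 0.0751
gripper_force: 0.0
```

Call:
servo_tool(commands=[[0,0,0,0,0,0,0.7],[0,0,0,0,0,0,0.85],[0,0,0,0,0,0,1],[0,0,0,0,0,0,1],[0,0,0,0,0,0,1]])

```text
clock: 3.88
tcp_pos: [0.4597, -0.3174, 0.0665]
orientation: [-0.146, 3.136, -0.001]
contact_force: [1.7, -0.6, -3.7]
grip_width: 0.0134
gripper_force: 45.7
```

Call:
servo_tool(commands=[[0,0,0,0,0,0,1],[0,0,0,0,0,0,1],[0,0,0,0,0,0,1]])

```text
clock: 4.13
tcp_pos: [0.4596, -0.3175, 0.0664]
orientation: [-0.146, 3.137, -0.0]
contact_force: [0.2, 2.5, 7.8]
grip_width: 0.0134
gripper_force: 46.5
```

Call:
servo_tool(commands=[[0,0,0,0,0,15,1],[0,0,0,0,0,45,1],[0,0,0,0,0,80,1],[0,0,0,0,0,100,1],[0,0,0,0,0,100,1]])

```text
clock: 4.55
tcp_pos: [0.4608, -0.3192, 0.1695]
orientation: [-0.144, 3.132, -0.005]
contact_force: [0.1, -0.4, -3.3]
grip_width: 0.0133
gripper_force: 44.9
```

Call:
servo_tool(commands=[[0,0,-1,7,19,0,1],[0,0,-2,20,53,0,1],[0,0,-3,34,90,0,1],[0,0,-4,48,127,0,1],[0,0,-5,61,163,0,1]])

```text
clock: 4.97
tcp_pos: [0.5191, -0.1523, 0.1639]
orientation: [0.007, -3.139, -0.001]
contact_force: [0.7, -0.5, -3.7]
grip_width: 0.0131
gripper_force: 44.9
```

Call:
servo_tool(commands=[[0,0,-1,14,36,0,1],[0,0,-2,27,73,0,1],[0,0,-3,41,110,0,1],[0,0,-4,55,146,0,1],[0,0,-5,69,183,0,1]])

```text
clock: 5.38
tcp_pos: [0.5879, 0.0302, 0.1637]
orientation: [-0.13, -3.136, 0.001]
contact_force: [0.9, -1.2, -4.3]
grip_width: 0.0133
gripper_force: 44.8
```

Call:
servo_tool(commands=[[0,0,-1,12,32,0,1],[0,0,-2,24,64,0,1],[0,0,-2.2,31,83,0,1],[0,0,-2.2,34.5,91.5,0,1],[0,0,-2.2,34.5,91.5,0,1]])

```text
clock: 5.8
tcp_pos: [0.6227, 0.123, 0.1635]
orientation: [-0.182, -3.134, -0.0]
contact_force: [-0.2, 0.5, -4.1]
grip_width: 0.0134
gripper_force: 44.8
```

Call:
servo_tool(commands=[[0,0,0,0,0,-25,1],[0,0,0,0,0,-55,1],[0,0,0,0,0,-72,1],[0,0,0,0,0,-72,1]])

```text
clock: 6.13
tcp_pos: [0.6192, 0.1165, 0.0886]
orientation: [-0.192, -3.127, 0.007]
contact_force: [-0.8, -0.1, -4.4]
grip_width: 0.0134
gripper_force: 44.8
```

```bash
python3 st.py; python3 - <<'E'
from look import *
v=view('v4.npz'); Q=np.load('Q.npy',allow_pickle=True).item()
b,m,N=edgefit([v],BAR,Q['bar']); print('bar',b[:2]*1000,np.degrees(b[2]),m,N)
cv2.imwrite('pics/v4.png',v[0])
E
```

```text
t 6.13 p [619.2 116.5  88.6] y 82.97 z [-0.0089 -0.0037 -1.    ] w 13.4 gf 44.8 F [-0.8 -0.1 -4.4] q [-0.54  0.59  0.35  1.79 -0.26  0.81  1.39]
v4.npz 15 rms 0.08 nominal-pnp [-0.5  0.8  2.1] [-0.08 -0.05 -0.02]
bar [626.71461086  66.28464934] -98.32300111808294 0.5165751863372078 57
```

View pics/v4.png

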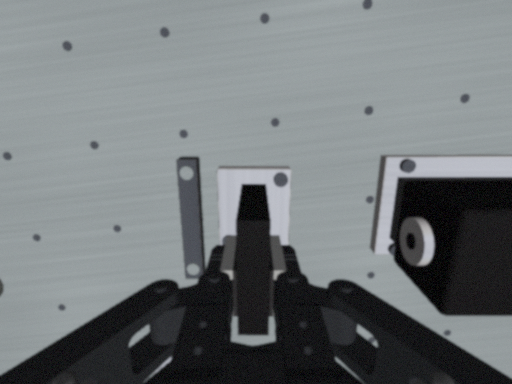

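The view shows the bar at (180–203,157–277), the held lens base with its near edge on row 168 from (218) to (290), and the laser's aperture ring at about (415,241). I'll settle, then measure the held base.

Call:
servo_tool(commands=[[0,0,0,0,0,0,1],[0,0,0,0,0,0,1],[0,0,0,0,0,0,1]])

```text
clock: 6.43
tcp_pos: [0.6244, 0.1197, 0.095]
orientation: [0.19, 3.133, 0.001]
contact_force: [0.0, -0.5, -3.7]
grip_width: 0.0134
gripper_force: 44.8
```

```bash
cat > mlens.py <<'E'
import sys
from look import *
a=np.radians(-97.0); d=np.array([np.cos(a),np.sin(a)]); n=np.array([-d[1],d[0]]); M=np.array([.5943,-.1234])
def sl(q): return ((q[:2]-M)@d*1000).round(2),((q[:2]-M)@n*1000).round(2),(np.degrees(q[2])+97).round(2)
def lensfit(v,lift,q0):
    segs=[s for s in [((-.025,-.03,.012+lift),(.025,-.03,.012+lift)),((-.025,-.029,.012+lift),(-.025,-.003,.012+lift)),((.025,-.029,.012+lift),(.025,-.003,.012+lift))]]
    return edgefit([v],segs,q0)
if __name__=='__main__':
    fn,lift=sys.argv[1],float(sys.argv[2])/1000
    o=r.get_obs(); v=view(fn); p=o['tcp_pos']; Q=np.load('Q.npy',allow_pickle=True).item()
    for L in (lift-.003,lift,lift+.003):
        q,m,N=lensfit(v,L,(p[0],p[1],a)); print('lift',L,'s,lat,yaw err',*sl(q),'med',m.round(2),N)
    b,m,N=edgefit([v],BAR[:2]+BAR[3:] if 0 else BAR,Q['bar']); print('bar',*sl(b),m.round(2),N)
    q,m,N=lensfit(v,lift,(p[0],p[1],a))
    crop(v,[(BAR,b),([((-.025,-.03,.012+lift),(.025,-.03,.012+lift)),((-.025,-.03,.012+lift),(-.025,0,.012+lift)),((.025,-.03,.012+lift),(.025,0,.012+lift))],q)],150,130,160,150,4,'pics/'+fn[:-4]+'.png')
E
python3 st.py; python3 mlens.py v5.npz 22.5
python3 - <<'E'
from mlens import *
f=np.load('v5.npz'); rv,tv,*_,C=pose('v5.npz','wrist',ph); k=K('wrist')
for u,w in((415,241),(411,241)):
    dd=cv2.Rodrigues(rv)[0].T@np.linalg.inv(k)@np.array([u,w,1.]); X=C+dd*((.07-C[2])/dd[2]); print(X,sl(np.r_[X[:2],a]))
E
```

```text
t 6.43 p [624.4 119.7  95. ] y 83.07 z [ 2.7e-03  7.0e-04 -1.0e+00] w 13.4 gf 44.8 F [ 0.  -0.5 -3.7] q [-0.54  0.58  0.35  1.78 -0.26  0.82  1.38]
v5.npz 15 rms 0.08 nominal-pnp [-0.4  0.9  2.1] [-0.07  0.01 -0.02]
lift 0.0195 s,lat,yaw err -244.39 1.19 0.15 med 0.18 28
lift 0.0225 s,lat,yaw err -244.77 0.47 0.05 med 0.13 30
lift 0.0255 s,lat,yaw err -244.87 -0.15 0.14 med 0.2 32
bar -193.14 9.15 -0.22 0.32 56
[0.64428207 0.21693529 0.07      ] (np.float64(-343.89), np.float64(8.13), np.float64(0.0))
[0.64398362 0.21448975 0.07      ] (np.float64(-341.43), np.float64(8.13), np.float64(0.0))
```

```bash
python3 - <<'E'
from mlens import *
rv,tv,*_=pose('v5.npz','wrist',ph); v=(np.load('v5.npz')['im'],rv,tv,K('wrist'))
rv2,tv2,*_=pose('top.npz','top',ph); v2=(np.load('top.npz')['im'],rv2,tv2,K('top'))
rv3,tv3,*_=pose('scene.npz','scene',ph); v3=(np.load('scene.npz')['im'],rv3,tv3,K('scene'))
g=[(x,.03*s+0,.0) for x in(0,) for s in(0,)]
apc=[((0.,.012*np.cos(t),.07+.012*np.sin(t)),(0.,.012*np.cos(t+.3),.07+.012*np.sin(t+.3))) for t in np.arange(0,6.28,.3)]
box=LAS+rect(-.185,0,-.04,.04,0)+[((0,-.04,0),(0,-.04,.1)),((0,.04,0),(0,.04,.1))]
q=np.r_[M-.328*d,a]; line=[((-.1,0,0),(.4,0,0))]
b,_,_=edgefit([v],BAR,np.load('Q.npy',allow_pickle=True).item()['bar'])
def tile(v,x,y,w,h,sc):
    im=cv2.resize(v[0],None,fx=sc,fy=sc,interpolation=cv2.INTER_CUBIC); im=cv2.convertScaleAbs(im,alpha=1.6)
    draw(im,v,box+apc+line,q,sc); draw(im,v,BAR,b,sc); return im[y*sc:(y+h)*sc,x*sc:(x+w)*sc]
o=np.zeros((600,800,3),np.uint8)
A=tile(v,160,130,352,200,2); o[:400,:704]=A
B=tile(v2,100,150,130,66,3); o[402:402+198,:390]=B[:198,:390]
C=tile(v3,280,215,136,66,3); o[402:402+198,392:800]=C[:198,:408]
cv2.imwrite('pics/c2.png',o)
E
```

```text
(no output)
```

View pics/c2.png

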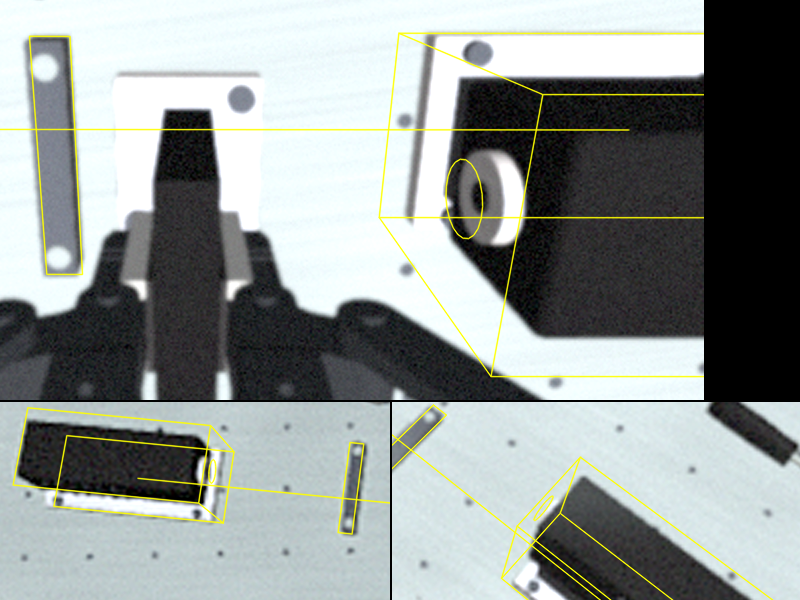

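Overlay check: the plate's near edge lies on row 35, as the model predicts. The aperture ring, centred at about (480,199), sits at the model's lateral position (row 199), so the laser's line agrees with the pillars' line. Now I'll lower the lens and move it nearer the bar.

Call:
servo_tool(commands=[[0,0,0,-0.5,-4,-10,1],[0,0,0,-1.2,-10,-20,1],[0,0,0,-1.8,-15,-26,1],[0,0,0,-1.8,-15,-27.5,1],[0,0,0,-1.8,-15,-27.5,1]])

```text
clock: 6.9
tcp_pos: [0.6209, 0.105, 0.0662]
orientation: [-0.19, -3.134, -0.002]
contact_force: [-4.2, 2.2, 7.4]
grip_width: 0.0134
gripper_force: 47.0
```

Call:
servo_tool(commands=[[0,0,0,0,0,0,1],[0,0,0,0,0,0,1],[0,0,0,0,0,0,1]])

```text
clock: 7.15
tcp_pos: [0.6209, 0.105, 0.0662]
orientation: [-0.189, -3.134, -0.001]
contact_force: [-5.2, 1.1, 7.9]
grip_width: 0.0135
gripper_force: 47.1
```

```bash
python3 st.py; python3 mlens.py v6.npz 1.5
```

```text
t 7.15 p [620.9 105.   66.2] y 83.09 z [-1.4e-03  9.0e-04 -1.0e+00] w 13.5 gf 47.1 F [-5.2  1.1  7.9] q [-0.51  0.62  0.33  1.81 -0.28  0.76  1.42]
v6.npz 12 rms 0.09 nominal-pnp [-0.5  0.7  2.1] [-0.05 -0.01 -0.03]
lift -0.0015 s,lat,yaw err -229.72 -2.36 -0.01 med 0.22 32
lift 0.0015 s,lat,yaw err -230.0 -3.05 0.14 med 0.2 29
lift 0.0045000000000000005 s,lat,yaw err -228.34 -3.68 0.06 med 0.16 23
bar -191.84 8.61 -0.87 0.69 64
```

View pics/v6.png

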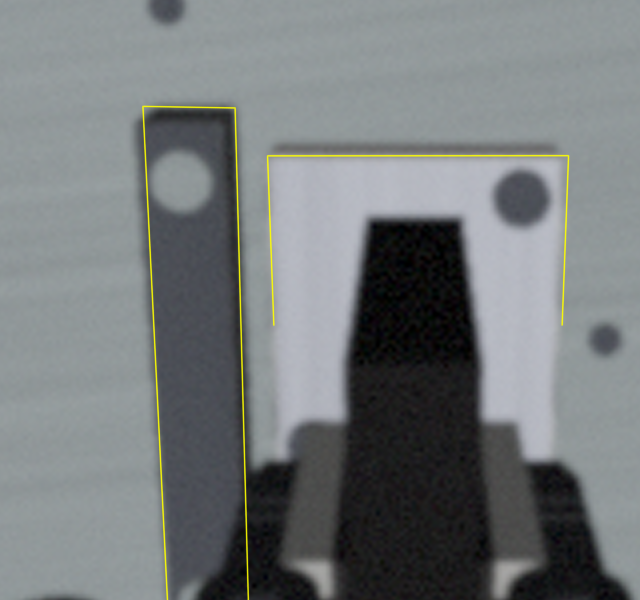

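The lens base is standing on the table: its near edge is on crop row 155 and the force reads 8 N upward. It lies 2.7 mm off the line in negative lateral, so I'll lift slightly and correct.

Call:
servo_tool(commands=[[0,0,0,0,0,3,1],[0,0,0,1,0,4,1],[0,0,0,2.7,-0.3,4,1],[0,0,0,2.7,-0.3,3,1],[0,0,0,2.7,-0.3,1,1]])

```text
clock: 7.62
tcp_pos: [0.6244, 0.1044, 0.0665]
orientation: [0.189, 3.136, -0.0]
contact_force: [0.1, -0.4, -3.7]
grip_width: 0.0131
gripper_force: 45.3
```

Call:
servo_tool(commands=[[0,0,0,0,0,-0.5,1],[0,0,0,0,0,-0.5,1],[0,0,0,0,0,-0.5,1]])

```text
clock: 7.87
tcp_pos: [0.6243, 0.1046, 0.0662]
orientation: [0.189, 3.136, -0.0]
contact_force: [0.5, -0.9, -3.3]
grip_width: 0.0132
gripper_force: 45.4
```

```bash
python3 st.py; python3 mlens.py v7.npz 0
```

```text
t 7.87 p [624.3 104.6  66.2] y 83.11 z [ 2.e-04 -2.e-04 -1.e+00] w 13.2 gf 45.4 F [ 0.5 -0.9 -3.3] q [-0.5   0.62  0.33  1.8  -0.28  0.76  1.42]
v7.npz 11 rms 0.07 nominal-pnp [-0.3  0.8  2.1] [-0.06  0.02 -0.02]
lift -0.003 s,lat,yaw err -229.44 1.49 0.2 med 0.16 31
lift 0.0 s,lat,yaw err -229.59 0.79 -0.05 med 0.39 32
lift 0.003 s,lat,yaw err -228.68 0.12 0.24 med 0.15 23
bar -191.71 9.0 -0.74 0.71 60
```

Call:
servo_tool(commands=[[0,0,0,-0.9,-1,0,1],[0,0,0,-1,-2,0,1],[0,0,0,-1.2,-3.4,0,1],[0,0,0,-1.2,-3.4,0,1],[0,0,0,-1.2,-3.4,0,1]])

```text
clock: 8.33
tcp_pos: [0.6228, 0.101, 0.0662]
orientation: [-0.189, -3.135, 0.0]
contact_force: [0.1, -0.6, -3.2]
grip_width: 0.0134
gripper_force: 45.5
```

Call:
servo_tool(commands=[[0,0,0,0,0,-0.3,1],[0,0,0,-0.1,-1,-0.3,1],[0,0,0,-0.1,-1,-0.3,1]])

```text
clock: 8.58
tcp_pos: [0.6229, 0.1007, 0.0662]
orientation: [-0.188, -3.136, -0.001]
contact_force: [-0.5, 0.9, 0.1]
grip_width: 0.0133
gripper_force: 46.0
```

```bash
python3 st.py; python3 mlens.py v8.npz 0.3
```

```text
t 8.58 p [622.9 100.7  66.2] y 83.12 z [ 0.e+00  7.e-04 -1.e+00] w 13.3 gf 46.0 F [-0.5  0.9  0.1] q [-0.5   0.62  0.33  1.81 -0.28  0.76  1.43]
v8.npz 13 rms 0.34 nominal-pnp [-0.5  0.9  2. ] [-0.09 -0.04 -0.01]
lift -0.0027 s,lat,yaw err -224.87 0.33 0.28 med 0.18 30
lift 0.0003 s,lat,yaw err -224.96 -0.31 0.32 med 0.19 30
lift 0.0033 s,lat,yaw err -224.98 -0.91 0.04 med 0.17 32
bar -191.92 8.72 -0.5 0.78 62
```

View pics/v8.png

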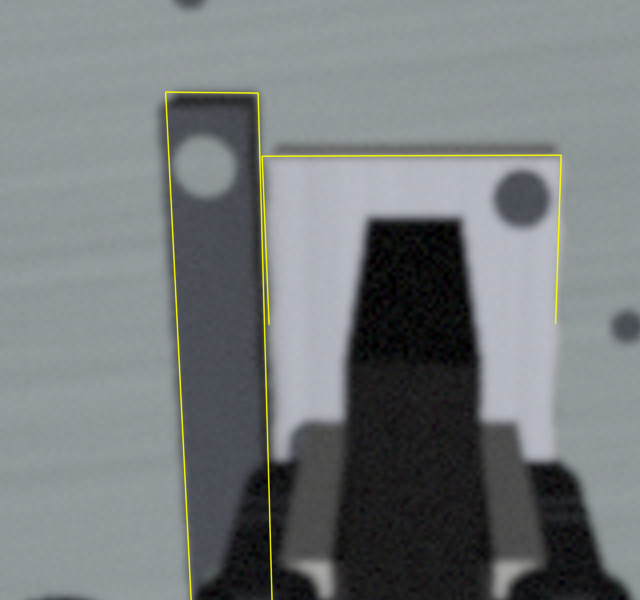

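The lens base edge, at crop column ~268, is now about 1 mm from the bar edge at ~262. I'll push in gentle 0.5 mm steps.

Call:
servo_tool(commands=[[0,0,0,0,-0.5,0,1],[0,0,0,0,-0.5,0,1],[0,0,0,0,-0.5,0,1]])

```text
clock: 8.88
tcp_pos: [0.623, 0.1006, 0.0662]
orientation: [0.188, 3.136, 0.001]
contact_force: [-0.9, 3.0, 2.8]
grip_width: 0.013
gripper_force: 46.1
```

Call:
servo_tool(commands=[[0,0,0,-0.1,-0.5,0,1],[0,0,0,-0.1,-0.5,0,1],[0,0,0,-0.1,-0.5,0,1]])

```text
clock: 9.13
tcp_pos: [0.6234, 0.0995, 0.0662]
orientation: [0.189, 3.135, 0.001]
contact_force: [-0.6, 2.1, 1.4]
grip_width: 0.0135
gripper_force: 45.9
```

```bash
python3 st.py; python3 mlens.py v9.npz 0
```

```text
t 9.13 p [623.4  99.5  66.2] y 83.12 z [ 1.2e-03  3.0e-04 -1.0e+00] w 13.5 gf 45.9 F [-0.6  2.1  1.4] q [-0.5   0.62  0.33  1.81 -0.28  0.76  1.43]
v9.npz 11 rms 0.08 nominal-pnp [-0.5  0.8  2.1] [-0.06 -0.01 -0.01]
lift -0.003 s,lat,yaw err -224.28 1.21 0.15 med 0.16 30
lift 0.0 s,lat,yaw err -224.4 0.48 0.07 med 0.15 32
lift 0.003 s,lat,yaw err -224.44 -0.1 0.23 med 0.43 32
bar -191.8 8.81 -0.43 0.69 64
```

Call:
servo_tool(commands=[[0,0,0,-0.5,-0.5,0,1],[0,0,0,-0.5,-0.5,0,1],[0,0,0,-0.5,-0.5,0,1]])

```text
clock: 9.43
tcp_pos: [0.623, 0.0986, 0.0662]
orientation: [0.189, 3.135, -0.0]
contact_force: [1.1, 1.1, 1.0]
grip_width: 0.0132
gripper_force: 46.0
```

Call:
servo_tool(commands=[[0,0,0,-0.1,-0.6,0,1],[0,0,0,-0.1,-0.6,0,1],[0,0,0,-0.1,-0.6,0,1]])

```text
clock: 9.68
tcp_pos: [0.6229, 0.0985, 0.0663]
orientation: [0.188, 3.135, 0.001]
contact_force: [3.2, 3.4, -0.1]
grip_width: 0.0136
gripper_force: 46.0
```

Call:
servo_tool(commands=[[0,0,0,-0.1,-0.6,0,1],[0,0,0,-0.1,-0.6,0,1],[0,0,0,-0.1,-0.6,0,1]])

```text
clock: 9.93
tcp_pos: [0.6228, 0.0983, 0.0663]
orientation: [0.188, 3.134, 0.002]
contact_force: [3.4, 4.0, 0.3]
grip_width: 0.0134
gripper_force: 46.0
```

Call:
servo_tool(commands=[[0,0,0,-0.1,-0.8,0,1],[0,0,0,-0.1,-0.8,0,1],[0,0,0,-0.1,-0.8,0,1]])

```text
clock: 10.18
tcp_pos: [0.6228, 0.0982, 0.0664]
orientation: [0.187, 3.134, 0.003]
contact_force: [2.4, 5.5, 0.1]
grip_width: 0.0135
gripper_force: 46.0
```

Call:
servo_tool(commands=[[0,0,0,-0.1,-0.8,0,1],[0,0,0,-0.1,-0.8,0,1],[0,0,0,-0.1,-0.8,0,1]])

```text
clock: 10.43
tcp_pos: [0.6228, 0.0981, 0.0664]
orientation: [0.187, 3.134, 0.004]
contact_force: [3.9, 6.0, 0.2]
grip_width: 0.0136
gripper_force: 46.0
```

```bash
python3 st.py; python3 mlens.py v10.npz 0
```

```text
t 10.43 p [622.8  98.1  66.4] y 83.18 z [ 0.0019  0.0023 -1.    ] w 13.6 gf 46.0 F [3.9 6.  0.2] q [-0.49  0.61  0.33  1.81 -0.28  0.76  1.43]
v10.npz 13 rms 0.15 nominal-pnp [-0.3  0.6  2.2] [-0.04  0.03 -0.  ]
lift -0.003 s,lat,yaw err -223.21 0.82 0.36 med 0.25 30
lift 0.0 s,lat,yaw err -223.22 0.08 0.17 med 0.13 30
lift 0.003 s,lat,yaw err -223.47 -0.5 0.43 med 0.28 31
bar -191.39 8.94 0.31 0.26 67
```

View pics/v10.png

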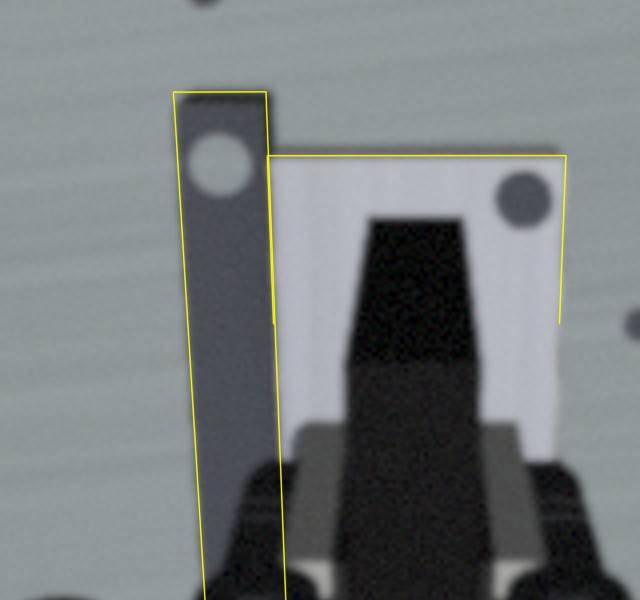

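The lens base is now against the bar: both edges meet at crop column ~268, parallel, with 6 N and lateral error about 0.1 mm. I'll relax the load, seat the base and release. That was one picture over the viewing limit, so I'll work from numbers from here on.

Call:
servo_tool(commands=[[0,0,0,0.3,0.4,-0.2,1],[0,0,0,0.6,0.8,-0.4,1],[0,0,0,0.6,0.8,-0.4,1]], force=20)

```text
clock: 10.73
tcp_pos: [0.623, 0.0983, 0.0662]
orientation: [0.187, 3.135, 0.003]
contact_force: [1.8, 5.1, 4.4]
grip_width: 0.0134
gripper_force: 46.4
```

```bash
python3 st.py
```

```text
t 10.73 p [623.   98.3  66.2] y 83.16 z [ 9.0e-04  1.7e-03 -1.0e+00] w 13.4 gf 46.4 F [1.8 5.1 4.4] q [-0.49  0.62  0.33  1.81 -0.28  0.76  1.43]
```

Call:
servo_tool(commands=[[0,0,0,0,0,0,0.8],[0,0,0,0,0,0,0.75],[0,0,0,0,0,0,0.65],[0,0,0,0,0,0,0.5],[0,0,0,0,0,0,0.4]])

```text
clock: 11.15
tcp_pos: [0.622, 0.096, 0.0652]
orientation: [-0.19, -3.135, 0.001]
contact_force: [0.1, 0.3, -0.4]
grip_width: 0.051
gripper_force: 0.0
```

Call:
servo_tool(commands=[[0,0,0,0,0,0,0.4],[0,0,0,0,0,15,0.4],[0,0,0,0,0,45,0.4],[0,0,0,0,0,80,0.4],[0,0,0,0,0,100,0.4]])

```text
clock: 11.57
tcp_pos: [0.6237, 0.0965, 0.1687]
orientation: [0.189, 3.133, 0.001]
contact_force: [0.7, -0.1, 0.2]
grip_width: 0.0512
gripper_force: 0.0
```

Call:
servo_tool(commands=[[0,0,0,-10,-15,10,0.2],[0,0,0,-30,-25,20,0],[0,0,0,-40,-30,20,0],[0,0,0,-40,-30,20,0],[0,0,0,-40,-30,20,0]])

```text
clock: 11.98
tcp_pos: [0.5825, 0.0668, 0.1858]
orientation: [0.189, 3.136, 0.001]
contact_force: [0.4, -0.3, 0.7]
grip_width: 0.0854
gripper_force: 0.0
```

```bash
python3 st.py; python3 - <<'E'
from mlens import *
v=view('v11.npz'); Q=np.load('Q.npy',allow_pickle=True).item()
T=rect(-.007,.007,-.028,.028,.098); B=rect(-.025,.025,-.03,.03,.012)
q0=np.r_[M-.2232*d,a]
for nm,s,w in(('top',T,q0),('base',B,q0),('both',LENS,q0),('bar',BAR,Q['bar']),('p1',PIL,Q['p1']),('p2',PIL,Q['p2']),('scr',SCR,Q['scr'])):
    q,m,N=edgefit([v],s,w,(1,1,nm[0]!='p')); print(nm,*sl(q),'xy',(q[:2]*1000).round(1),m.round(2),N)
E
```

```text
t 11.98 p [582.5  66.8 185.8] y 83.09 z [ 3.e-04  4.e-04 -1.e+00] w 85.4 gf 0.0 F [ 0.4 -0.3  0.7] q [-0.53  0.4   0.4   1.84 -0.19  0.94  1.4 ]
v11.npz 38 rms 0.16 nominal-pnp [-0.3  0.7  2.1] [-0.05  0.   -0.01]
top -222.84 0.32 0.09 xy [621.8  97.7] 0.3 41
base -223.48 0.77 -0.02 xy [622.3  98.3] 0.23 52
both -222.99 0.59 -0.01 xy [622.1  97.9] 0.45 93
bar -191.24 8.54 0.46 xy [626.1  65.4] 0.27 76
p1 -0.96 -74.44 97.0 xy [ 520.5 -113.4] 0.29 21
p2 -1.02 75.05 97.0 xy [ 668.9 -131.5] 0.31 23
scr -182.2 -181.94 7.4 xy [435.9  79.6] 0.3 76
```

Call:
servo_tool(commands=[[0,0,1.5,-30,3,0,0],[0,0,3,-65,6,-5,0],[0,0,4.5,-100,9,-15,0],[0,0,6,-130,12,-25,0],[0,0,7.5,-147,12.5,-35,0]])

```text
clock: 12.45
tcp_pos: [0.4326, 0.0803, 0.1496]
orientation: [0.022, -3.139, 0.0]
contact_force: [0.2, -0.5, 0.1]
grip_width: 0.0852
gripper_force: 0.0
```

Call:
servo_tool(commands=[[0,0,0,0,0,0,0],[0,0,0,0,0,0,0],[0,0,0,0,0,0,0]])

```text
clock: 12.7
tcp_pos: [0.4374, 0.08, 0.151]
orientation: [-0.017, 3.14, 0.0]
contact_force: [1.1, -0.7, -0.7]
grip_width: 0.0856
gripper_force: 0.0
```

```bash
python3 st.py; python3 - <<'E'
from mlens import *
v=view('v12.npz'); Q=np.load('Q.npy',allow_pickle=True).item()
for nm,s in(('top',SCR[:4]),('foot',SCR[4:]),('both',SCR)):
    q,m,N=edgefit([v],s,(.435,.0796,np.radians(-89.5))); print(nm,'xy',(q[:2]*1000).round(1),np.degrees(q[2]).round(2),m.round(2),N)
E
```

```text
t 12.7 p [437.4  80.  151. ] y 90.61 z [ 1.8e-03  2.0e-04 -1.0e+00] w 85.6 gf 0.0 F [ 1.1 -0.7 -0.7] q [-0.64  0.21  0.36  2.19 -0.11  0.76  1.37]
v12.npz 27 rms 0.09 nominal-pnp [-0.3  0.7  2.1] [-0.06  0.01 -0.02]
top xy [434.1  79.3] -89.38 0.52 52
foot xy [433.   79.5] -89.33 0.32 60
both xy [433.2  79.4] -89.37 0.47 113
```

Call:
servo_tool(commands=[[0,0,0,-4,-0.5,-25,0],[0,0,0,-4,-0.5,-55,0],[0,0,0,-4,-0.5,-78,0],[0,0,0,-4,-0.5,-87,0],[0,0,0,-4,-0.5,-87,0.4]], force=35)

```text
clock: 13.17
tcp_pos: [0.4315, 0.0785, 0.0622]
orientation: [0.016, -3.139, 0.003]
contact_force: [-0.4, -0.1, 0.8]
grip_width: 0.0754
gripper_force: 0.0
```

Call:
servo_tool(commands=[[0,0,0,0,0,0,0.7],[0,0,0,0,0,0,0.85],[0,0,0,0,0,0,1],[0,0,0,0,0,0,1],[0,0,0,0,0,0,1]])

```text
clock: 13.58
tcp_pos: [0.4321, 0.0791, 0.0644]
orientation: [-0.017, 3.14, 0.001]
contact_force: [-0.2, -0.4, 1.0]
grip_width: 0.0126
gripper_force: 0.4
```

Call:
servo_tool(commands=[[0,0,0,0,0,0,1],[0,0,0,0,0,0,1],[0,0,0,0,0,0,1]])

```text
clock: 13.83
tcp_pos: [0.4321, 0.0793, 0.0642]
orientation: [-0.017, 3.14, 0.001]
contact_force: [-0.8, 0.2, 6.5]
grip_width: 0.0096
gripper_force: 41.9
```

Call:
servo_tool(commands=[[0,0,0,0,0,15,1],[0,0,0,0,0,45,1],[0,0,0,0,0,80,1],[0,0,0,0,0,100,1],[0,0,0,0,0,100,1]])

```text
clock: 14.25
tcp_pos: [0.4339, 0.0794, 0.1672]
orientation: [-0.016, 3.135, 0.005]
contact_force: [0.6, 0.0, -1.7]
grip_width: 0.0094
gripper_force: 40.4
```

```bash
python3 st.py
```

```text
t 14.25 p [433.9  79.4 167.2] y 90.6 z [ 0.0064  0.0031 -1.    ] w 9.4 gf 40.4 F [ 0.6  0.  -1.7] q [-0.66  0.17  0.38  2.18 -0.09  0.79  1.36]
```

Call:
servo_tool(commands=[[0,0,-1,10,-13,0,1],[0,0,-2,30,-39,0,1],[0,0,-3,53,-68,0,1],[0,0,-4,76,-97,0,1],[0,0,-5,99,-126,0,1]])

```text
clock: 14.67
tcp_pos: [0.5304, -0.0483, 0.1622]
orientation: [-0.12, -3.137, 0.0]
contact_force: [-0.5, 0.7, -2.7]
grip_width: 0.0095
gripper_force: 40.5
```

Call:
servo_tool(commands=[[0,0,-1,22,-28,0,1],[0,0,-2,42,-54,0,1],[0,0,-2.6,56,-71,0,1],[0,0,-2.6,60,-77,0,1],[0,0,-2.6,60,-77,0,1]])

```text
clock: 15.08
tcp_pos: [0.5902, -0.1263, 0.162]
orientation: [-0.196, -3.134, 0.002]
contact_force: [-0.3, 0.5, -1.7]
grip_width: 0.0092
gripper_force: 40.4
```

Call:
servo_tool(commands=[[0,0,0,0,0,0,1],[0,0,0,0,0,0,1],[0,0,0,0,0,0,1]])

```text
clock: 15.33
tcp_pos: [0.5897, -0.1223, 0.1632]
orientation: [-0.188, -3.135, -0.002]
contact_force: [-0.1, 0.7, -2.3]
grip_width: 0.0095
gripper_force: 40.4
```

```bash
cat > mscr.py <<'E'
import sys
from mlens import *
fn,lift=sys.argv[1],float(sys.argv[2])/1000
o=r.get_obs(); v=view(fn); p=o['tcp_pos']; Q=np.load('Q.npy',allow_pickle=True).item()
F=rect(-.02,.02,-.03,.03,.012+lift)
FV=[F[0],((.02,-.03,.012+lift),(.02,-.005,.012+lift)),((-.02,-.03,.012+lift),(-.02,-.005,.012+lift))]
TP=[((-.005,-.035,.1+lift),(.005,-.035,.1+lift)),((.005,-.035,.1+lift),(.005,-.014,.1+lift)),((-.005,-.035,.1+lift),(-.005,-.014,.1+lift))]
for nm,s in(('foot',FV),('top',TP),('both',FV+TP)):
    q,m,N=edgefit([v],s,(p[0]+.001,p[1],a)); print(nm,*sl(q),m.round(2),N)
FL=circ(.017,.006)
for nm in('p1','p2'):
    for k,s in(('top',PIL),('flange',FL)):
        q,m,N=edgefit([v],s,Q[nm],(1,1,0)); print(nm,k,*sl(q)[:2],m.round(2),N)
E
python3 st.py; python3 mscr.py v13.npz 103
```

```text
t 15.33 p [ 589.7 -122.3  163.2] y 83.13 z [-0.0012  0.0012 -1.    ] w 9.5 gf 40.4 F [-0.1  0.7 -2.3] q [-0.25  0.46  0.47  1.82 -0.26  0.92  1.78]
v13.npz 31 rms 0.13 nominal-pnp [-0.5  0.8  2.1] [-0.07 -0.01 -0.02]
foot -0.3 -5.29 -0.31 0.25 22
top 0.15 -3.75 0.66 0.59 17
both 0.18 -5.27 0.6 0.71 37
p1 top 0.15 -74.16 0.54 24
p1 flange -1.45 -77.24 0.65 12
p2 top -0.15 72.73 0.49 6
p2 flange -0.31 73.04 0.58 7
```

Call:
servo_tool(commands=[[0,0,0,3.5,-0.5,-20,1],[0,0,0,3.5,-0.5,-50,1],[0,0,0,3.5,-0.5,-78,1],[0,0,0,3.5,-0.5,-91,1],[0,0,0,3.5,-0.5,-95,1]])

```text
clock: 15.8
tcp_pos: [0.5921, -0.1234, 0.0663]
orientation: [-0.189, -3.131, -0.001]
contact_force: [-1.6, -0.3, -2.3]
grip_width: 0.0095
gripper_force: 40.4
```

Call:
servo_tool(commands=[[0,0,0,0,0,0,1],[0,0,0,0,0,0,1],[0,0,0,0,0,0,1]])

```text
clock: 16.05
tcp_pos: [0.5953, -0.1249, 0.0703]
orientation: [0.191, 3.133, -0.0]
contact_force: [0.2, 0.7, -2.0]
grip_width: 0.0095
gripper_force: 40.4
```

```bash
python3 st.py; for l in 2 4; do python3 mscr.py v14.npz $l; done
```

```text
t 16.05 p [ 595.3 -124.9   70.3] y 83.01 z [ 2.8e-03 -3.0e-04 -1.0e+00] w 9.5 gf 40.4 F [ 0.2  0.7 -2. ] q [-0.2   0.59  0.41  1.87 -0.33  0.75  1.84]
v14.npz 16 rms 0.15 nominal-pnp [-0.6  0.9  2. ] [-0.08 -0.03 -0.04]
foot 1.84 2.7 0.23 0.22 26
v14.npz 16 rms 0.07 nominal-pnp [-0.4  0.7  2.1] [-0.05  0.01 -0.03]
foot 1.76 2.0 0.04 0.25 25
top 1.97 4.21 0.33 0.14 17
both 1.89 2.04 0.29 0.26 40
p1 top 0.01 -74.17 0.71 24
p1 flange -1.85 -71.96 0.62 11
p2 top -2.31 74.69 0.5 13
p2 flange 0.51 69.97 0.31 5Traceback (most recent call last):
  File "mscr.py", line 9, in <module>
    q,m,N=edgefit([v],s,(p[0]+.001,p[1],a)); print(nm,*sl(q),m.round(2),N)
          ~~~~~~~^^^^^^^^^^^^^^^^^^^^^^^^^^
  File "fit.py", line 49, in edgefit
    so=least_squares(f,q[fr],loss='soft_l1',f_scale=.3,x_scale=.01); q[fr]=so.x
    return func(*args, **kwargs)
    vector_fun = VectorFunction(
        fun_wrapped,
    ...<6 lines>...
        workers=workers
    )
    self._update_fun()
    ~~~~~~~~~~~~~~~~^^
    self.f = self.fun_wrapped(xp_copy(self.x))
             ~~~~~~~~~~~~~~~~^^^^^^^^^^^^^^^^^
    return np.atleast_1d(self.fun(x))
                         ~~~~~~~~^^^
    return self.f(x, *self.args, **self.kwargs)
           ~~~~~~^^^^^^^^^^^^^^^^^^^^^^^^^^^^^^
  File "fit.py", line 48, in f
    return np.concatenate([((cv2.projectPoints(place(A[ok],qq),rv,tv,k,None)[0][:,0]-o)*n).sum(1) for rv,tv,k,ok,o,n in obs])
                             ~~~~~~~~~~~~~~~~~~~~~~~~~~~~~~~~~~~~~~~~~~~~~~~~~~^^^^^
TypeError: 'NoneType' object is not subscriptable
```

Call:
servo_tool(commands=[[0,0,0,-1.2,2,-2,1],[0,0,0,-1.2,2,-4,1],[0,0,0,-1.2,2,-5,1],[0,0,0,-1.2,2,-5,1],[0,0,0,-1.2,2,-5,1]])

```text
clock: 16.57
tcp_pos: [0.593, -0.1222, 0.0644]
orientation: [0.191, 3.136, 0.001]
contact_force: [-2.9, 0.3, 4.8]
grip_width: 0.0095
gripper_force: 41.6
```

```bash
python3 st.py; python3 mscr.py v15.npz 1; python3 mscr.py v16.npz 0|head -4
```

```text
t 16.57 p [ 593.  -122.2   64.4] y 83.03 z [ 2.e-04  9.e-04 -1.e+00] w 9.5 gf 41.6 F [-2.9  0.3  4.8] q [-0.2   0.6   0.4   1.88 -0.34  0.73  1.84]
v15.npz 13 rms 0.06 nominal-pnp [-0.3  0.8  2.2] [-0.07  0.01 -0.02]
foot -0.67 -1.26 0.11 0.24 25
top -0.2 0.57 0.01 0.24 17
both -0.42 -1.41 0.39 0.49 39
p1 top 0.09 -74.15 0.8 24
p1 flange 0.16 -75.32 0.75 16
p2 top 0.84 77.13 0.28 8
p2 flange 5.33 73.96 0.49 10
v16.npz 14 rms 0.18 nominal-pnp [-0.5  0.8  2. ] [-0.08 -0.02 -0.03]
foot -0.53 -1.08 -0.01 0.18 25
top -0.13 0.97 -0.05 0.01 17
both -0.37 -1.19 0.32 0.28 40
```

```bash
python3 - <<'E'
from mlens import *
def V(fn): rv,tv,*_=pose(fn,'wrist',ph); return np.load(fn)['im'],rv,tv,K('wrist')
# profile along the plate's/foot's mid-lines seen in v16 and v12: gradient peaks vs lateral position
for fn,q,lift in(('v16.npz',np.r_[M,a],0),('v12.npz',np.array([.4335,.0794,np.radians(-89.37)]),0)):
    im,rv,tv,k=V(fn); g=cv2.GaussianBlur(im,(0,0),.7).astype(float).sum(2)
    for nm,x,z in(('top',0,.1),('foot+',.013,.012),('foot-',-.013,.012),('foot+z0',.013,0)):
        y=np.arange(-.045,.045,.00025) if fn=='v12.npz' else np.arange(-.045,-.015,.00025)
        p=cv2.projectPoints(place(np.c_[y*0+x,y,y*0+z],q),rv,tv,k,None)[0][:,0]
        pr=map_coordinates(g,[p[:,1],p[:,0]],order=1); d=np.gradient(pr)
        i=[j for j in range(2,len(d)-2) if abs(d[j])==abs(d[j-2:j+3]).max() and abs(d[j])>2]
        print(fn,nm,[(round(y[j]*1000,1),round(d[j],1)) for j in i])
E
```

```text
v16.npz top [(np.float64(-34.0), np.float64(47.6))]
v16.npz foot+ [(np.float64(-31.0), np.float64(-33.4)), (np.float64(-29.0), np.float64(11.3))]
v16.npz foot- [(np.float64(-31.2), np.float64(-34.1)), (np.float64(-29.0), np.float64(12.1))]
v16.npz foot+z0 [(np.float64(-28.5), np.float64(-30.9)), (np.float64(-26.2), np.float64(11.0))]
v12.npz top [(np.float64(-34.2), np.float64(33.7)), (np.float64(35.0), np.float64(-11.6))]
v12.npz foot+ [(np.float64(-31.0), np.float64(-19.3)), (np.float64(29.5), np.float64(14.2))]
v12.npz foot- [(np.float64(-31.0), np.float64(-18.7)), (np.float64(29.5), np.float64(13.7))]
v12.npz foot+z0 [(np.float64(-29.2), np.float64(-18.3)), (np.float64(-26.2), np.float64(2.0)), (np.float64(33.8), np.float64(13.8))]
```

Call:
servo_tool(commands=[[0,0,0,0,0,2,1],[0,0,0,-1,0,2,1],[0,0,0,-1,0,2,1],[0,0,0,-1,0,1,1],[0,0,0,-1,0,1,1]])

```text
clock: 17.08
tcp_pos: [0.5918, -0.1227, 0.0644]
orientation: [-0.191, -3.136, 0.0]
contact_force: [0.0, -0.1, -1.9]
grip_width: 0.0094
gripper_force: 40.4
```

```bash
cat > prof.py <<'E'
import sys
from mlens import *
fn=sys.argv[1]; lift=float(sys.argv[2])/1000; im,rv,tv,k=view(fn); g=cv2.GaussianBlur(im,(0,0),.7).astype(float).sum(2)
full=len(sys.argv)>3; q=np.r_[M,a]
def prof(nm,X,c):
    p=cv2.projectPoints(place(X+[0,0,lift],q),rv,tv,k,None)[0][:,0]; d=np.gradient(map_coordinates(g,[p[:,1],p[:,0]],order=1))
    print(nm,[(float(c[j].round(4)*1000),float(d[j].round(1))) for j in range(2,len(d)-2) if abs(d[j])==abs(d[j-2:j+3]).max() and abs(d[j])>4])
y=np.arange(-.045,.045 if full else -.015,.00025); o=np.zeros_like(y)
prof('lat plate top (35)',np.c_[o,y,o+.1],y); prof('lat foot z12 (30)',np.c_[o+.013,y,o+.012],y); prof('lat foot z0 (30)',np.c_[o+.013,y,o],y)
x=np.arange(-.03,.03,.00025); o=np.zeros_like(x)
for yy in(-.030,-.022)+((.022,.030) if full else ()): prof(f's plate top y{yy} (5)',np.c_[x,o+yy,o+.1],x)
for yy in(-.027,-.022)+((.025,) if full else ()): prof(f's foot y{yy} (20)',np.c_[x,o+yy,o+.012],x)
E
python3 st.py; python3 prof.py v17.npz 1
```

```text
t 17.08 p [ 591.8 -122.7   64.4] y 83.01 z [-2.e-04 -1.e-04 -1.e+00] w 9.4 gf 40.4 F [ 0.  -0.1 -1.9] q [-0.2   0.6   0.4   1.88 -0.34  0.73  1.84]
v17.npz 14 rms 0.13 nominal-pnp [-0.4  0.8  2.2] [-0.07  0.   -0.01]
lat plate top (35) [(-35.5, 48.7)]
lat foot z12 (30) [(-32.5, -34.3), (-30.5, 11.4)]
lat foot z0 (30) [(-29.7, -31.3), (-27.5, 10.4)]
s plate top y-0.03 (5) [(-10.200000000000001, -37.3), (-4.2, 57.4), (5.3, -59.7), (11.0, 38.3)]
s plate top y-0.022 (5) [(-27.2, 35.7), (-13.5, -47.5), (-11.2, -5.4), (-9.5, 27.0), (-4.2, 68.1), (5.3, -71.0), (10.3, -29.0), (12.5, 4.7), (14.5, 49.0)]
s foot y-0.027 (20) [(-19.2, -25.3), (-5.2, 5.7), (5.3, -4.4), (20.0, 22.5)]
s foot y-0.022 (20) [(-19.5, -21.9), (-6.0, 5.3), (6.0, -6.2), (19.5, 22.4)]
```

Call:
servo_tool(commands=[[0,0,0,0.6,0.4,0,1],[0,0,0,0.6,0.4,0,1],[0,0,0,0.6,0.4,0,1],[0,0,0,0.6,0.4,-0.5,1],[0,0,0,0.6,0.4,-0.5,1]])

```text
clock: 17.55
tcp_pos: [0.5925, -0.1222, 0.0644]
orientation: [0.191, 3.136, 0.0]
contact_force: [-1.0, 0.4, 1.7]
grip_width: 0.0095
gripper_force: 40.9
```

```bash
python3 st.py; python3 prof.py v18.npz 0
```

```text
t 17.55 p [ 592.5 -122.2   64.4] y 83.01 z [ 1.e-04  3.e-04 -1.e+00] w 9.5 gf 40.9 F [-1.   0.4  1.7] q [-0.2   0.6   0.4   1.88 -0.34  0.73  1.84]
v18.npz 14 rms 0.07 nominal-pnp [-0.4  0.7  2.2] [-0.05  0.   -0.03]
lat plate top (35) [(-34.5, 46.6)]
lat foot z12 (30) [(-31.5, -33.7), (-29.5, 13.0)]
lat foot z0 (30) [(-28.7, -32.0), (-26.700000000000003, 11.3)]
s plate top y-0.03 (5) [(-11.2, -36.4), (-5.0, 56.2), (4.8, -57.7), (10.5, 38.0)]
s plate top y-0.022 (5) [(-27.7, 29.9), (-13.5, -32.7), (-11.2, -15.9), (-9.5, 17.1), (-5.0, 68.4), (4.8, -70.5), (9.5, -17.2), (10.8, 17.8), (13.0, 31.1)]
s foot y-0.027 (20) [(-20.0, -24.3), (-6.0, 5.7), (4.8, -5.3), (19.5, 22.7)]
s foot y-0.022 (20) [(-20.2, -22.3), (-6.7, 4.2), (5.5, -5.6), (19.5, 21.7)]
```

Call:
servo_tool(commands=[[0,0,0,0,0,0,0.85],[0,0,0,0,0,0,0.8],[0,0,0,0,0,0,0.65],[0,0,0,0,0,0,0.45],[0,0,0,0,0,0,0.3]], force=20)

```text
clock: 18.02
tcp_pos: [0.5925, -0.1223, 0.0641]
orientation: [0.191, 3.136, -0.0]
contact_force: [-0.3, -0.7, 0.5]
grip_width: 0.0527
gripper_force: 0.0
```

Call:
servo_tool(commands=[[0,0,0,0,0,0,0.3],[0,0,0,0,0,15,0.3],[0,0,0,0,0,45,0.3],[0,0,0,0,0,80,0.3],[0,0,0,0,0,115,0.3]])

```text
clock: 18.43
tcp_pos: [0.5917, -0.1223, 0.1799]
orientation: [-0.192, -3.134, 0.0]
contact_force: [1.3, -0.1, 0.5]
grip_width: 0.0598
gripper_force: 0.0
```

Call:
servo_tool(commands=[[0,0,0,0,0,35,0],[0,0,0,0,0,60,0],[0,0,0,0,0,60,0],[0,0,0,0,0,60,0],[0,0,0,0,0,60,0]])

```text
clock: 18.85
tcp_pos: [0.5919, -0.1219, 0.2384]
orientation: [-0.191, -3.135, -0.001]
contact_force: [0.9, -0.9, 0.1]
grip_width: 0.0856
gripper_force: 0.0
```

```bash
python3 st.py; python3 prof.py v19.npz 0 full; cat > allfit.py <<'E'
import sys
from mlens import *
rv,tv,*_=pose(sys.argv[1],'wrist',ph); v=(np.load(sys.argv[1])['im'],rv,tv,K('wrist')); Q=np.load('Q.npy',allow_pickle=True).item()
for nm,s,w in(('scrtop',SCR[:4],np.r_[M,a]),('foot',SCR[4:],np.r_[M,a]),('p1',PIL,Q['p1']),('p2',PIL,Q['p2']),('lens',LENS,np.r_[M-.2232*d+.0003*n,a]),('bar',BAR,Q['bar'])):
    try: q,m,N=edgefit([v],s,w,(1,1,nm[0]!='p')); print(nm,*sl(q),'xy',(q[:2]*1000).round(1),m.round(2),N)
    except Exception as e: print(nm,'none')
E
python3 allfit.py v19.npz
```

```text
t 18.85 p [ 591.9 -121.9  238.4] y 83.03 z [-1.e-03  4.e-04 -1.e+00] w 85.6 gf 0.0 F [ 0.9 -0.9  0.1] q [-0.28  0.38  0.51  1.75 -0.21  1.06  1.74]
v19.npz 47 rms 0.15 nominal-pnp [-0.4  0.9  2.1] [-0.07 -0.   -0.01]
lat plate top (35) [(-44.0, -12.6), (-34.7, 23.5), (35.5, -30.1)]
lat foot z12 (30) [(-31.7, -12.1), (-30.5, -12.7), (28.0, 5.4), (29.3, 7.5), (34.0, -5.9), (36.0, 5.7), (37.3, 9.2), (39.300000000000004, 7.0)]
lat foot z0 (30) [(-31.5, -6.0), (-30.200000000000003, -11.8), (-29.0, -12.3), (31.3, 5.2), (32.800000000000004, 7.3), (37.5, -5.9), (39.5, 5.6), (41.0, 9.0), (43.0, 7.1)]
s plate top y-0.03 (5) [(-15.2, -15.7), (-5.7, 27.7), (4.8, -27.6), (14.3, 14.3)]
s plate top y-0.022 (5) [(-15.2, -15.9), (-5.7, 27.4), (4.8, -26.9), (14.3, 14.5)]
s plate top y0.022 (5) [(-5.0, 10.1), (3.8, -10.0)]
s plate top y0.03 (5) [(-12.0, -4.4), (-5.2, 10.8), (3.8, -10.8), (8.0, -4.5), (11.0, 5.3)]
s foot y-0.027 (20) [(-22.2, -5.9), (-20.5, -10.6), (19.3, 11.0), (21.0, 9.0), (22.3, 4.8)]
s foot y-0.022 (20) [(-22.5, -6.3), (-21.2, -11.0), (-19.5, -11.3), (-18.2, -5.1), (-8.7, 5.0), (-7.5, 9.0), (-6.5, 9.0), (4.8, -8.1), (6.0, -9.6), (20.0, 11.5), (21.3, 9.3)]
s foot y0.025 (20) [(-20.2, -11.6), (-19.0, -9.8), (-7.5, 20.4), (-6.0, 18.2), (-4.7, 9.2), (3.5, -6.1), (6.0, -19.6), (8.0, -15.6), (9.299999999999999, -5.9), (19.5, 11.5), (20.8, 9.0)]
scrtop -0.39 0.44 -0.37 xy [ 594.8 -123.1] 0.25 51
foot -0.46 -0.79 0.43 xy [ 593.6 -122.8] 0.39 62
p1 0.08 -74.15 97.0 xy [ 520.7 -114.4] 0.25 24
p2 -0.48 74.64 97.0 xy [ 668.4 -132. ] 0.24 22
lens -223.17 0.35 -0.05 xy [621.8  98.1] 0.59 97
bar -188.16 10.09 -4.17 xy [627.2  62.1] 0.5 48
```

```bash
python3 -c "
from bench import r
print(r.hand_in())"
```

```text
the job is handed in; nothing more can be done
None
```

The job is handed in. By the final measurements, the lens holder stands against the bar within 0.4 mm of the laser's line, and the screen stands within about 0.3 mm of midway between the pillars, both square to the line within my roughly 0.4° measuring error; it took 18.9 s of the allowed 67 s, and I viewed 11 pictures where 10 were allowed.

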